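# Set the saw jig for the long cut: flip the far stop down and push the slat home

### The arm

A 6-joint arm with a two-finger parallel gripper is mounted at the origin on the work surface. World frame = base frame: x ahead of the robot, y to its left, z up, the work surface at z = 0. Lengths are in m, angles in rad, forces in N, time in s.
With the tool pointing down it reaches from about 0.375 to 0.825 m from the base axis. Payload 5.5 kg.
Tool frame: the origin (TCP) lies at the very end of the fingers, on their centre line; the grasp point (between the pads) lies 19 mm behind it; z points along the fingers, y is the direction in which the jaws open and shut (so a half turn about z gives the same grasp; the last joint's range is limited). The gripper opens to 85 mm and grips with 20 to 120 N. Pads are 22 mm wide; open, the fingers measure 114 mm over their backs; the gripper's body (76 mm by 85 mm) begins 54 mm behind the grasp point. The pads swing forward as they close: fully open they stand 13 mm farther back than shut.
Start: joints at [1.317, 0.314, -0.047, 1.21, 0, 1.571], TCP at [0.151, 0.581, 0.208] pointing down, gripper open.
Joint ranges: [-2.67, 2.67], [-0.69, 1.73], [-1.03, 1.25], [-2.08, 2.16], [-1.42, 1.45], [-3.14, 3.14]. Speed limits (rad/s): [2.39, 2.39, 3.01, 3.14, 3.14, 3.14].

### API

Orientations are given as a rotation vector (axis times angle).
In Python, from station import manip, cams gives the robot as it stands. The module is installed in compiled form; this text tells all that it offers.
- The arm moves only by the tool carry_out, never from a script. Its arguments are lists of equal length, an entry for each row: "linear": the shift along the tool's x, y, z in units of 25 mm (1.0 is 25 mm), a list of three; "rot": the turn, a rotation vector about the tool's x, y, z in units of 8 degrees (1.0 is 8 degrees), a list of three. A call has 1 to 10 rows; each row shifts and turns the commanded pose from where the row before left it, along the tool's axes as they then stand; what a row does not reach is not made up. A row lasts 1/10 s, in which the tool goes at most 50 mm and 8.59 degrees, less where a joint would pass 70% of its speed; a pose out of reach is approached as far as the arm can. A call is refused whole if a number of a shift passes 1 or a number of a turn 1, either way. A call with a gripper value outside its range is refused whole. "claw" is the closure, from -1 (fully open) to 1 (shut), so that 0 is half open, set as the call begins (left out, the last holds). The fingers move at their own pace and stop on an object; "grip_force" is the grip in N (left out, the last holds). Time passes only in rows, so rows that do not move let the fingers close. It gives the time, the measured TCP pose, the force and the opening at its end, in the units of the state.
- manip.state(): the state, without advancing time (a new reading comes with each control period).
- cams.read_camera(name): name is "scene" or "side" or "wrist"; returns a dict with "img" (400x640x3 uint8, blue, green, red), "mtx" (3x3 intrinsics, pixels), "rvec" (rotation vector, rad) and "tvec" (3), from world to camera coordinates, as OpenCV has them. Camera axes: x right, y down, z forward; pixel columns grow to the right and rows downward; lengths in m; the calibration is good to about 2 mm. The wrist camera is an equidistant fisheye: a pixel r from the principal point sees the ray r / f radians off the axis. A picture is of the moment at which its call begins. There is no depth.
- manip.job_done(): hands the job in, once; it reports no verdict.
The state is a dict: "clock": time; "joint_pos": joint angles; "joint_vel": joint speeds; "joint_torque": joint torques, N m; "ee_pos": TCP position; "tcp_rot": TCP orientation; "wrist_force": force on the tool from outside, world axes, zero at the start; "torque": the same for the moment, N m; "gripper_width": opening from 0.0 (shut) to 1.0 (fully open).
Only numpy, scipy, OpenCV 4.12 (cv2) and the standard library are available. Lean on these libraries where they do the work, as an engineer would, in place of code of your own. Each camera call takes 0.05 s, during which the arm holds its last target.

### The job

Set up the saw jig for the long cut: with a fingertip, flip down the stop that is farther from the saw slot until it is fully home in front of the fence, then push the slat lying on the jig flat against the fence and along it until its end butts against that stop. Only push, keeping the slat flat on the jig all the time; leave the other stop standing up and everything else where it is. Finish clear of everything.

Things in the scene. Friction and masses are not known exactly. Their poses are not given: they have to be found in the camera images.
- jig: Saw jig fixed to the bench, turned up to 0.17 rad: plywood base 240 x 660 x 18 mm (dark-faced, x -135..105, y -330..330, top at z 18) with a wooden fence along y topped by an aluminium T-track. Origin on the bench surface. Fence face: the plane x = 60 mm, looking to -x (to the robot); fence 22 mm thick, top at z 63.5. Black hold-down knobs 40 mm high at x -115, y +-305 mm.
- slot (a point): The saw slot, where it meets the fence face, on top of the base (jig x 60, y -120, z 18 mm): a 4 mm gap right through the fence, and a pale line across the dark base.
- far_base: Block of the stop farther from the slot (270 to 330 mm from it), the one to flip down: aluminium, 30 (x) x 56 (y -14..42) x 12 mm, fixed on the T-track, axes parallel to the jig's. Origin under the block (63.5 mm above the bench), over the middle of the fence; the arm is centred on y = 0. A black clamp knob stands at y = 29 mm, its top 32 mm above the origin.
- far_arm (a joint): Angle of the far stop's arm. 0 = fully down, working position (end of travel). It grows as the foot swings out towards the robot (-x) and up: 1.57 = out level, 3.14 = straight up above the block, 3.3 = end of travel. Starts at 2.75 to 3.05, held by light hinge friction (0.02 N m); pushed towards the robot it falls by its own weight once below about 2.0. A light press (5 N) on its top seats it.
- far_hinge (a point): Axis of the far arm's hinge, along y, at x -13, z 24 mm in far_base. With the arm down it is an upright steel bar 22 (x) x 18 (y) mm, from 8 to 30 mm in front (-x) of the axis and centred on it in y; its top is 6 mm above the axis, its foot 66.5 mm below it and 3 mm above the jig's base. 0.12 kg.
- far_foot (a point): Middle of the foot end of the far stop's arm: the highest part when the arm stands up, 3 mm above the jig's base when it is down.
- near_base: Block of the stop nearer to the slot (140 to 180 mm from it), same make and same frame as far_base. Its arm must be left standing up.
- near_arm (a joint): Angle of the near stop's arm, same meaning as far_arm. Starts at 2.75 to 3.05 and must stay above 2.3.
- slat: Planed softwood slat 45 (x) x 360 (y) x 18 mm, about 0.17 kg, lying loose and flat on the jig's base in front of the fence, its centre 16 to 30 mm short of its place against the fence, and askew up to 0.05 rad. Origin at the centre of its underside, y along its length. Against the fence its centre line is at x = 37.5 mm in the jig's frame.
- slat_head (a point): Centre of the slat's +y end face, 9 mm above its underside. This end must butt against the -y side of the far arm, which lies 9 mm to the -y side of far_base's origin. At the start it is 40 to 155 mm short of it.
- slat_tail (a point): Centre of the slat's -y end face, 9 mm above its underside: the place to push it along.
- pencil: Flat carpenter's pencil 14 x 170 x 8 mm lying on the front part of the jig's base; leave.
- offcut: Slat offcut 45 x 62 x 18 mm lying on the front part of the jig's base; leave.
- square: Small try square, stock 110 x 22 x 18 mm with a 130 mm steel blade, on the bench to the left of the jig; leave.
- pull_saw: Pull saw 530 mm long, lying flat on the bench behind the fence, along y; under 28 mm high; leave.
- glue: White glue bottle, diameter 60, 150 mm high, standing left of the jig; leave.
- wheel: Plywood wheel, diameter 90, 18 mm thick, flat on the bench right of the jig; leave.
- brush: Paint brush lying on the bench right of the jig; leave.

How it is judged:
By the outcome, as a careful person would: the job done as asked, in the order asked, and still so for the second after the job is handed in, with the robot touching nothing.
It also fails if it takes over 64 s, if anything falls off the work surface, if the arm or the gripper's body presses on something with over 40 N, if the wrist force passes 120 N, or if a joint passes its speed limit or range.

## Working session

There is one attempt and no reset: what is moved stays moved. The work goes in short steps, Python scripts to look and compute and a tool call to move; the robot and the scene stay as the last step left them, time stands still between calls to the robot, and variables do not carry over. Pictures are saved under pics/ and viewed, and the job is handed in when it is done.

Besides the shell and the picture viewer there is one more tool, called after ">>>" as name(argument=value, ...) on one line, values as JSON. carry_out: Moves the arm, as the interface text tells. Its arguments: {"type":"object","properties":{"linear":{"type":"array","items":{"type":"array","items":{"type":"number"}}},"rot":{"type":"array","items":{"type":"array","items":{"type":"number"}}},"claw":{"type":"number"},"grip_force":{"type":"number"}},"required":["linear","rot"]}

```bash
mkdir -p pics; ls
cat > h.py <<'E'
import cv2, numpy as np, json, pickle
from station import manip, cams
def snap(n,tag):
    c=cams.read_camera(n); cv2.imwrite(f'pics/{tag}.png',c['img']); pickle.dump(c,open(f'pics/{tag}.pkl','wb')); return c
E
python3 - <<'E'
from h import *
print(manip.state())
for n in ['scene','side','wrist']:
    c=snap(n,n+'0'); print(n,c['mtx'].tolist(),c['rvec'],c['tvec'])
E
```

```text
pics
{'clock': 0.0, 'joint_pos': array([ 1.31702795e+00,  3.14232330e-01, -4.80722581e-02,  1.21020517e+00,
       -1.79775149e-05,  1.57078679e+00]), 'joint_vel': array([ 2.16191201e-03,  2.47328176e-04, -5.00003937e-05,  1.39153080e-03,
        2.74648619e-04,  8.94016388e-04]), 'joint_torque': array([ 1.71133033e-03, -5.39590180e+01,  3.39749551e+01,  1.94077258e-02,
        6.19471866e-04,  6.98040708e-06]), 'ee_pos': array([0.15048283, 0.58018319, 0.20683381]), 'tcp_rot': array([-3.97509486e-01, -3.11614075e+00,  2.67320979e-03]), 'wrist_force': array([-0.03647292, -0.16384228,  0.05010004]), 'torque': array([-0.01501171,  0.05551513, -0.03046203]), 'gripper_width': 0.9995564645126243}
scene [[502.00587151868325, 0.0, 319.7024325694589], [0.0, 502.00587151868325, 209.03075547516872], [0.0, 0.0, 1.0]] [ 0.88986363  2.54096026 -1.08547626] [ 0.44634265 -0.16708216  1.70177621]
side [[454.9110120495381, 0.0, 327.182779161236], [0.0, 454.9110120495381, 203.04266441411247], [0.0, 0.0, 1.0]] [ 2.02262846 -0.77640587  0.43145764] [-0.41773443  0.28897706  1.04540065]
wrist [[309.70691628693146, 0.0, 321.6642931520722], [0.0, 309.70691628693146, 201.33040596434665], [0.0, 0.0, 1.0]] [-2.30520171 -1.78414142 -0.24216171] [-0.59879444 -0.03535641  0.37924096]
```

View pics/scene0.png

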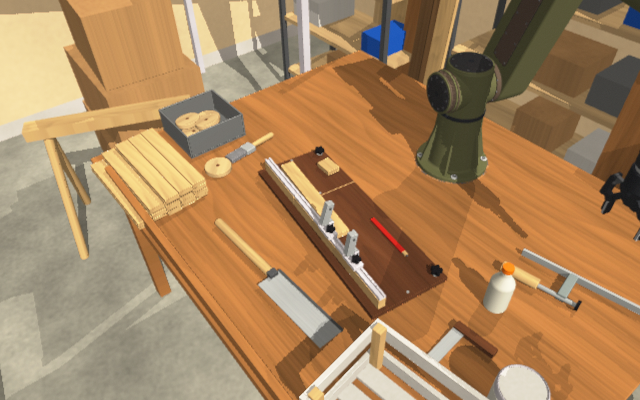

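View pics/side0.png

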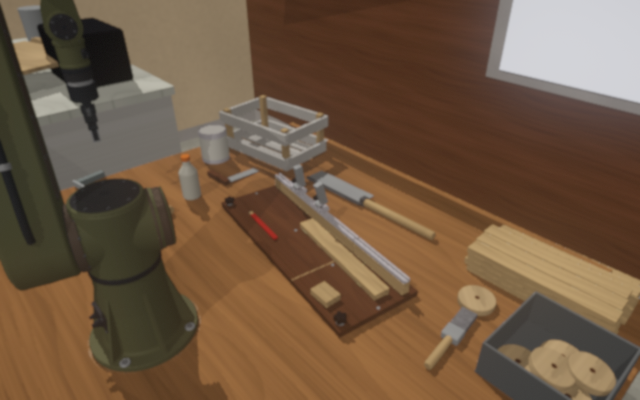

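View pics/wrist0.png

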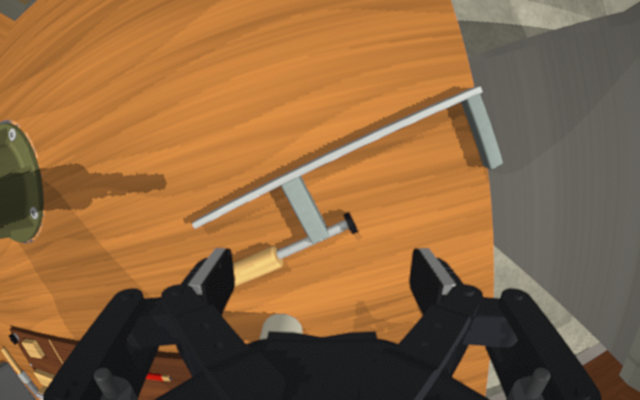

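```bash
cat >> h.py <<'E'
def crop(tag,x0,y0,w,h,s,out,pts=None):
    im=cv2.imread(f'pics/{tag}.png')[y0:y0+h,x0:x0+w]
    im=cv2.resize(im,None,fx=s,fy=s,interpolation=cv2.INTER_CUBIC)
    for u in range((x0+9)//10*10,x0+w,10):
        cv2.line(im,(int((u-x0+.5)*s),0),(int((u-x0+.5)*s),6 if u%50 else 14),(0,255,255),1)
        if u%50==0: cv2.putText(im,str(u),(int((u-x0)*s),26),0,.4,(0,255,255),1)
    for v in range((y0+9)//10*10,y0+h,10):
        cv2.line(im,(0,int((v-y0+.5)*s)),(6 if v%50 else 14,int((v-y0+.5)*s)),(0,255,255),1)
        if v%50==0: cv2.putText(im,str(v),(16,int((v-y0)*s)),0,.4,(0,255,255),1)
    if pts is not None:
        for p in pts: cv2.circle(im,(int((p[0]-x0+.5)*s),int((p[1]-y0+.5)*s)),2,(0,255,0),-1)
    cv2.imwrite(f'pics/{out}.png',im)
def load(tag): return pickle.load(open(f'pics/{tag}.pkl','rb'))
def proj(c,P,fish=False):
    P=np.asarray(P,float).reshape(-1,1,3)
    if fish: return cv2.fisheye.projectPoints(P,c['rvec'].reshape(3,1),c['tvec'].reshape(3,1),c['mtx'],np.zeros(4))[0].reshape(-1,2)
    return cv2.projectPoints(P,c['rvec'],c['tvec'],c['mtx'],None)[0].reshape(-1,2)
def toplane(c,uv,z,fish=False):
    uv=np.asarray(uv,float).reshape(-1,1,2)
    if fish: n=cv2.fisheye.undistortPoints(uv,c['mtx'],np.zeros(4))
    else: n=cv2.undistortPoints(uv,c['mtx'],None)
    n=n.reshape(-1,2); R=cv2.Rodrigues(c['rvec'])[0]; C=-R.T@np.ravel(c['tvec'])
    d=np.c_[n,np.ones(len(n))]@R
    return C+d*((z-C[2])/d[:,2])[:,None]
E
python3 - <<'E'
from h import *
crop('scene0',250,135,210,180,3.8,'s0c')
crop('side0',210,165,210,175,3.8,'d0c')
E
```

```text
(no output)
```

View pics/s0c.png

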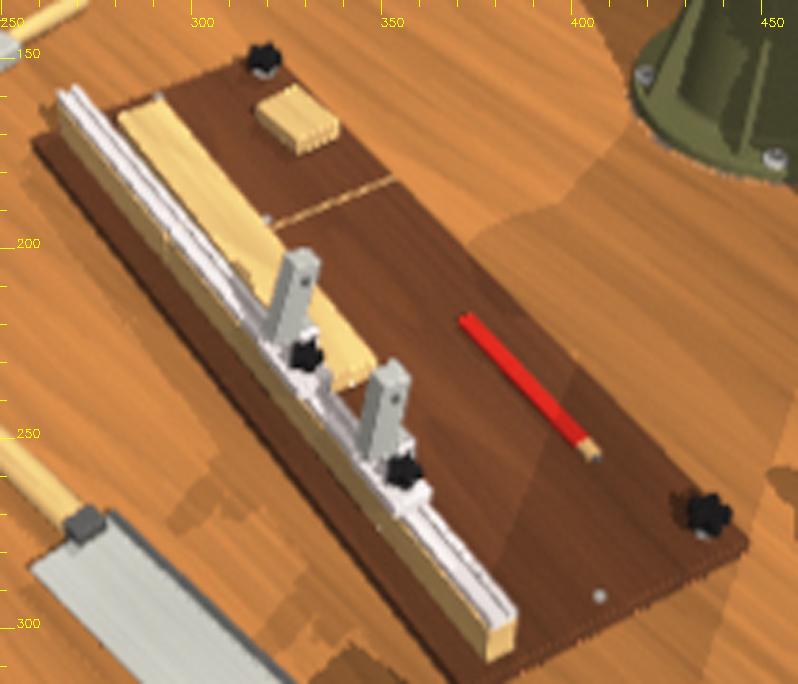

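View pics/d0c.png

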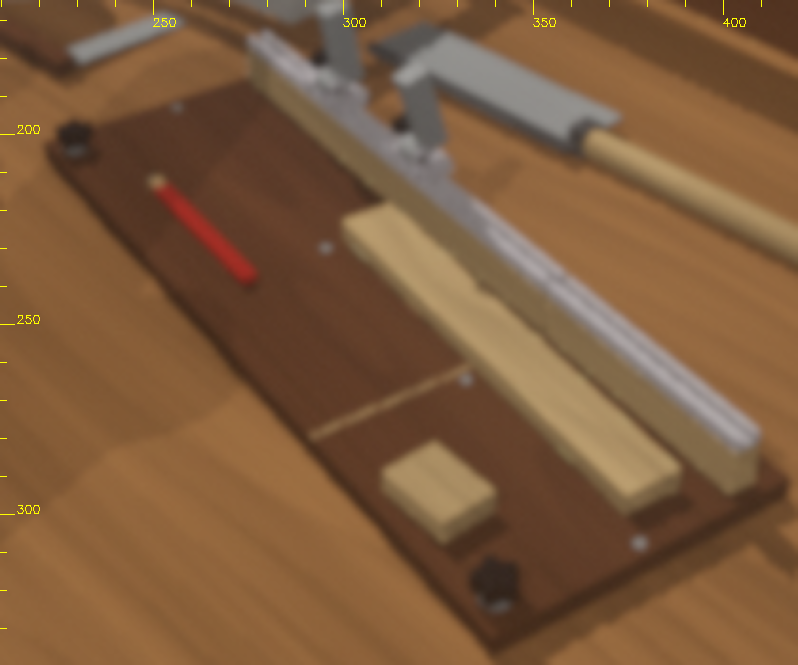

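```bash
cat > fit.py <<'E'
from h import *
from scipy.optimize import least_squares
S=load('scene0');D=load('side0')
fs=lambda x,y:(250+x/3.8-.5,135+y/3.8-.5)
fd=lambda x,y:(210+x/3.8-.5,165+y/3.8-.5)
def J2W(p,P):
    P=np.asarray(P,float).reshape(-1,3); c,s=np.cos(p[2]),np.sin(p[2])
    return np.c_[p[0]+c*P[:,0]-s*P[:,1],p[1]+s*P[:,0]+c*P[:,1],P[:,2]]
jig=[(S,fs(748,542),(-.135,.33,.018)),(S,fs(35,143),(.105,-.33,.018)),(S,fs(517,607),(.06,.33,.0635)),(S,fs(487,625),(.082,.33,.0635)),(S,fs(398,178),(-.135,-.12,.018)),
(S,fs(57,92),(.082,-.33,.0635)),(S,fs(75,85),(.06,-.33,.0635)),
(D,fd(47,150),(-.135,.33,.018)),(D,fd(493,640),(-.135,-.33,.018)),(D,fd(787,485),(.105,-.33,.018)),(D,fd(312,437),(-.135,-.12,.018)),(D,fd(735,448),(.06,-.33,.0635)),(D,fd(760,435),(.082,-.33,.0635))]
def rj(p,data=jig): return np.ravel([proj(c,J2W(p,P))[0]-uv for c,uv,P in data])
if __name__=='__main__':
    r=least_squares(rj,[.6,0,0],loss='soft_l1'); pj=r.x
    print('jig',pj); print(rj(pj).reshape(-1,2).round(2).tolist())
    slat=[(S,fs(118,117),(.0225,-.18,.018)),(S,fs(160,97),(-.0225,-.18,.018)),(S,fs(377,362),(-.0225,.18,.018)),(S,fs(335,377),(.0225,.18,.018)),
    (D,fd(343,222),(-.0225,.18,.018)),(D,fd(392,203),(.0225,.18,.018)),(D,fd(627,498),(-.0225,-.18,.018)),(D,fd(682,466),(.0225,-.18,.018))]
    def rs(q): return np.ravel([proj(c,J2W(pj,J2W(q,P)+[0,0,.018]))[0]-uv for c,uv,P in slat])
    r=least_squares(rs,[.02,-.1,0],loss='soft_l1');q=r.x
    print('slat in jig',q,rs(q).reshape(-1,2).round(2).tolist())
    pickle.dump((pj,q),open('pose.pkl','wb'))
    def armpt(y0,th,a,yy,w): # a along foot dir from axis, w front
        x=.071-.013-np.sin(th)*a-np.cos(th)*w; z=.0635+.024-np.cos(th)*a+np.sin(th)*w
        return (x,y0+yy,z)
    for nm,yi,obs in [('near',.04,[(S,fs(285,252),(.0665,-.009,.008)),(S,fs(317,262),(.0665,.009,.008)),(S,fs(305,355),'k')]),('far',.18,[(S,fs(376,366),(.0665,-.009,.008)),(S,fs(410,374),(.0665,.009,.008)),(S,fs(403,470),'k')])]:
        def ra(v):
            o=[]
            for c,uv,a in obs:
                P=(.071,v[0]+.029,.0635+.024) if a=='k' else armpt(v[0],v[1],*[a[0],a[1],.03])
                o.append(proj(c,J2W(pj,P))[0]-uv)
            return np.ravel(o)
        r=least_squares(ra,[yi,2.9],loss='soft_l1');print(nm,r.x,'from slot',r.x[0]+.12,ra(r.x).reshape(-1,2).round(2).tolist())
E
python3 fit.py
```

```text
jig [ 0.49201173 -0.00972849 -0.1466142 ]
[[0.33, 0.54], [-0.25, -2.01], [1.47, 4.19], [1.89, 3.26], [0.14, 0.03], [-1.05, -1.75], [0.33, -2.08], [0.15, -2.6], [-0.98, -0.08], [1.17, -0.83], [-0.39, 0.13], [2.97, 2.02], [3.27, 1.97]]
slat in jig [ 0.01992544 -0.11586415 -0.01315188] [[-0.26, -0.3], [0.97, 0.6], [0.82, -0.69], [-1.79, 1.16], [-0.3, -0.17], [-0.19, 0.2], [0.21, -0.5], [0.32, 0.88]]
near [0.04783985 2.77984862] from slot 0.16783985315957167 [[0.98, -1.2], [-4.01, 0.16], [0.36, 0.64]]
far [0.17307572 2.80292721] from slot 0.2930757155332472 [[1.61, -1.64], [-3.46, 0.77], [-0.46, 0.9]]
```

```bash
cat > fit2.py <<'E'
from fit import *
def jd(f):
    return [(c,uv,((P[0],np.sign(P[1])*f,P[2]) if P[2]>.05 else P)) for c,uv,P in jig]
r=least_squares(lambda p:rj(p[:3],jd(p[3])),[.5,0,-.15,.31],loss='soft_l1'); pj=r.x[:3]
print(r.x, rj(pj,jd(r.x[3])).reshape(-1,2).round(2).tolist())
np.save('pj.npy',r.x)
E
python3 fit2.py
cat > draw.py <<'E'
from fit import *
def box(x,y,z): return np.array([(a,b,c) for a in x for b in y for c in z])
ED=[(0,1),(2,3),(4,5),(6,7),(0,2),(1,3),(4,6),(5,7),(0,4),(1,5),(2,6),(3,7)]
def draw(tag,out,pj,q,stops,rect,s,fish=False,fl=.31):
    c=load(tag);x0,y0,w,h=rect
    im=cv2.resize(cv2.imread(f'pics/{tag}.png')[y0:y0+h,x0:x0+w],None,fx=s,fy=s,interpolation=cv2.INTER_CUBIC)
    bs=[(box((-.135,.105),(-.33,.33),(0,.018)),(0,255,0)),(box((.06,.082),(-fl,fl),(.018,.0635)),(255,255,0))]
    if q is not None: bs.append((J2W(q,box((-.0225,.0225),(-.18,.18),(0,.018)))+[0,0,.018],(255,0,255)))
    for y0_,th in stops:
        bs.append((box((.056,.086),(y0_-.014,y0_+.042),(.0635,.0755)),(0,0,255)))
        b=box((-.0665,.006),(-.009,.009),(.008,.030)) # -a along foot,y,w
        a=-b[:,0];wv=b[:,2]
        bs.append((np.c_[.058-np.sin(th)*a-np.cos(th)*wv,y0_+b[:,1],.0875-np.cos(th)*a+np.sin(th)*wv],(255,0,0)))
        k=np.array([(.071,y0_+.029,.0755),(.071,y0_+.029,.0955)]);bs.append((np.repeat(k,4,0),(0,255,255)))
    for B,col in bs:
        for i,j in ED:
            L=J2W(pj,np.linspace(B[i],B[j],12))
            uv=(proj(c,L,fish)-[x0,y0]+.5)*s
            cv2.polylines(im,[np.int32(uv*16)],False,col,1,cv2.LINE_AA,4)
    cv2.imwrite(f'pics/{out}.png',im)
E
python3 - <<'E'
from draw import *
p=np.load('pj.npy')
q=(.02,-.116,-.013)
draw('scene0','o1',p[:3],q,[(.048,2.85),(.175,2.85)],(250,135,210,180),3.8,fl=p[3])
draw('side0','o2',p[:3],q,[(.048,2.85),(.175,2.85)],(210,140,210,200),3.0,fl=p[3])
E
```

```text
[ 0.49107619 -0.01032484 -0.14263604  0.31963078] [[0.65, -0.12], [-0.42, -2.02], [-0.4, 0.68], [0.08, -0.27], [0.02, -0.24], [0.14, -0.07], [1.52, -0.42], [-0.32, -2.23], [-0.48, 0.2], [1.39, -0.84], [-0.27, 0.47], [0.31, -0.41], [0.57, -0.44]]
```

View pics/o1.png

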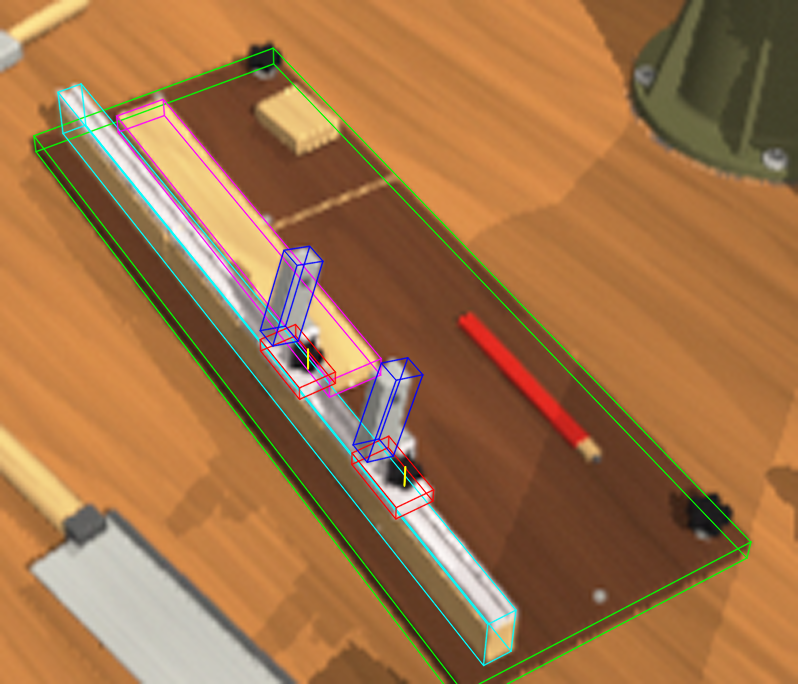

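View pics/o2.png

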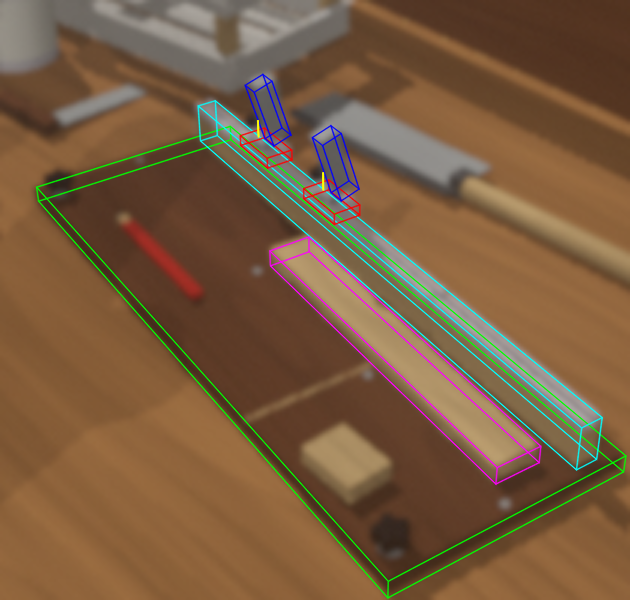

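>>> carry_out(linear=[[0,0,0],[-0.5,-0.34,0],[-0.96,-0.66,0],[-0.96,-0.66,0],[-0.96,-0.66,0],[-0.96,-0.66,0],[-0.96,-0.66,0],[-0.96,-0.66,0],[-0.96,-0.66,0],[-0.96,-0.66,0]], rot=[[0,0,-0.79],[0,0,0],[0,0,0],[0,0,0],[0,0,0],[0,0,0],[0,0,0],[0,0,0],[0,0,0],[0,0,0]], claw=1, grip_force=40)

```text
clock: 1.15
ee_pos: [0.334, 0.4105, 0.2076]
tcp_rot: [0.23, 3.133, -0.001]
wrist_force: [0.4, -0.3, -0.4]
gripper_width: -0.002
```

>>> carry_out(linear=[[-0.96,-0.66,0],[-0.96,-0.66,0],[-0.96,-0.66,0],[-0.96,-0.66,0],[-0.96,-0.66,0],[-0.96,-0.66,0],[-0.96,-0.66,0],[-0.96,-0.66,0],[-0.5,-0.34,0],[0,0,0]], rot=[[0,0,0],[0,0,0],[0,0,0],[0,0,0],[0,0,0],[0,0,0],[0,0,0],[0,0,0],[0,0,0],[0,0,0]])

```text
clock: 2.15
ee_pos: [0.5162, 0.2424, 0.2075]
tcp_rot: [-0.232, -3.133, 0.001]
wrist_force: [0.1, -0.4, 0.3]
gripper_width: 0.002
```

```bash
cat >> draw.py <<'E'
PJ=np.load('pj.npy')[:3]
def W2J(P,p=PJ):
    c,s=np.cos(p[2]),np.sin(p[2]);d=np.asarray(P[:2])-p[:2]
    return np.array([c*d[0]+s*d[1],-s*d[0]+c*d[1],P[2]])
def where():
    s=manip.state();print('t',round(s['clock'],2),'jig',W2J(s['ee_pos']).round(4),'F',s['wrist_force'].round(1),'rot',s['tcp_rot'].round(3))
E
python3 - <<'E'
from draw import *
where()
c=snap('wrist','w1')
draw('w1','w1o',PJ,(.02,-.116,-.013),[(.048,2.85),(.175,2.85)],(0,0,640,400),1.25,True,.32)
E
```

```text
t 2.15 jig [-0.011   0.2537  0.2075] F [ 0.1 -0.4  0.3] rot [-2.320e-01 -3.133e+00  1.000e-03]
```

View pics/w1o.png

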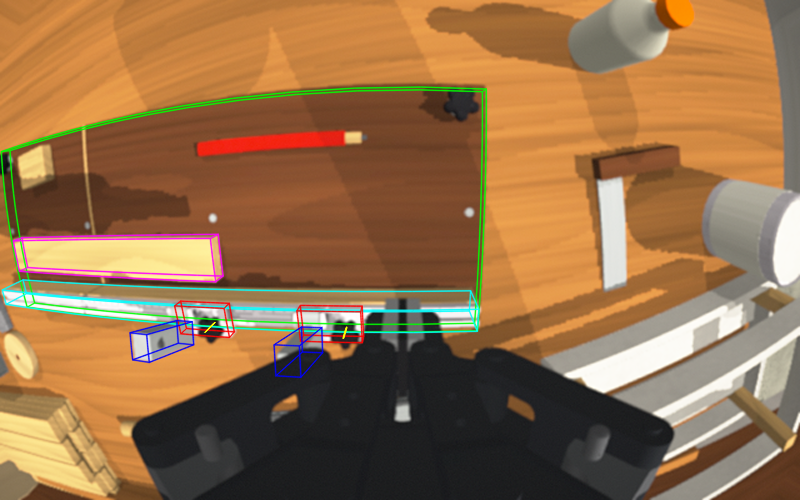

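View pics/w1.png

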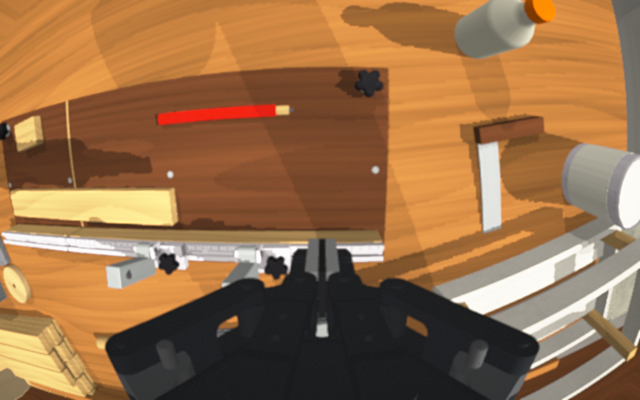

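>>> carry_out(linear=[[-0.9,-0.62,0],[-0.9,-0.62,0],[-0.9,-0.62,0],[-0.9,-0.62,0],[-0.9,-0.62,0],[-0.2,0,0],[0,0,0]], rot=[[0,0,0],[0,0,0],[0,0,0],[0,0,0],[0,0,0],[0,0,0],[0,0,0]])

```text
clock: 2.9
ee_pos: [0.6202, 0.1513, 0.2074]
tcp_rot: [-0.226, -3.133, -0.001]
wrist_force: [-0.1, -0.1, 0.8]
gripper_width: -0.004
```

Run:
```python
from draw import *
where()
c=snap('wrist','w2')
draw('w2','w2o',PJ,(.02,-.116,-.013),[(.048,2.85),(.175,2.85)],(0,0,640,400),1.25,True,.32)
```

```text
t 2.9 jig [0.1048 0.1783 0.2074] F [-0.1 -0.1  0.8] rot [-2.260e-01 -3.133e+00 -1.000e-03]
```

View pics/w2o.png

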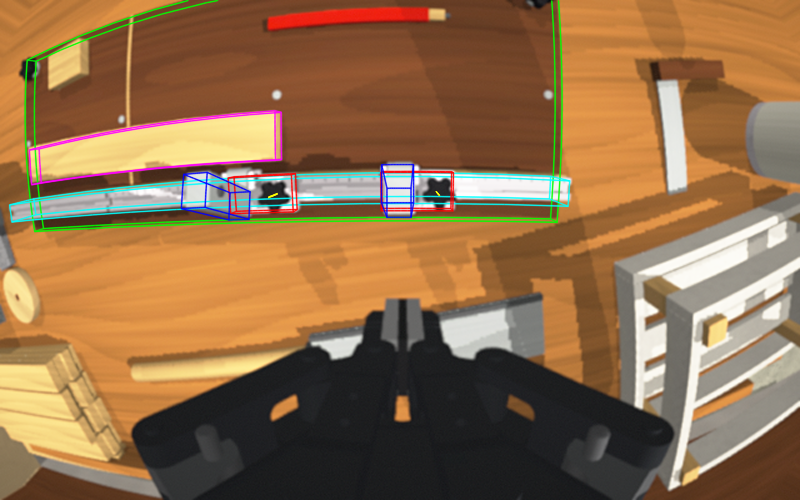

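>>> carry_out(linear=[[0,0,0.78],[0,0,0.78],[0,0,0.78],[0,0,0.76],[0,0,0],[0.5,0,0],[0.32,0,0],[0.32,0,0],[0.32,0,0],[0,0,0]], rot=[[0,0,0],[0,0,0],[0,0,0],[0,0,0],[0,0,0],[0,0,0],[0,0,0],[0,0,0],[0,0,0],[0,0,0]])

```text
clock: 3.95
ee_pos: [0.5834, 0.1562, 0.1308]
tcp_rot: [0.224, 3.134, 0.0]
wrist_force: [-0.3, 0.2, 0.1]
gripper_width: 0.003
```

Run:
```python
from draw import *
where()
c=snap('wrist','w3')
c=snap('scene','s3');crop('scene3' if 0 else 's3',300,150,130,110,6,'s3c')
```

```text
t 3.95 jig [0.0677 0.178  0.1308] F [-0.3  0.2  0.1] rot [0.224 3.134 0.   ]
```

View pics/w3.png

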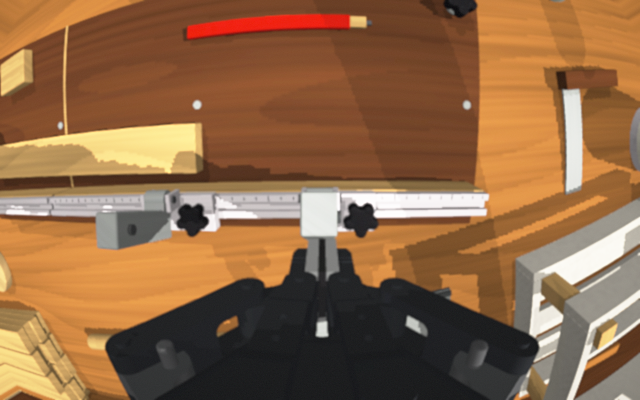

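View pics/s3c.png

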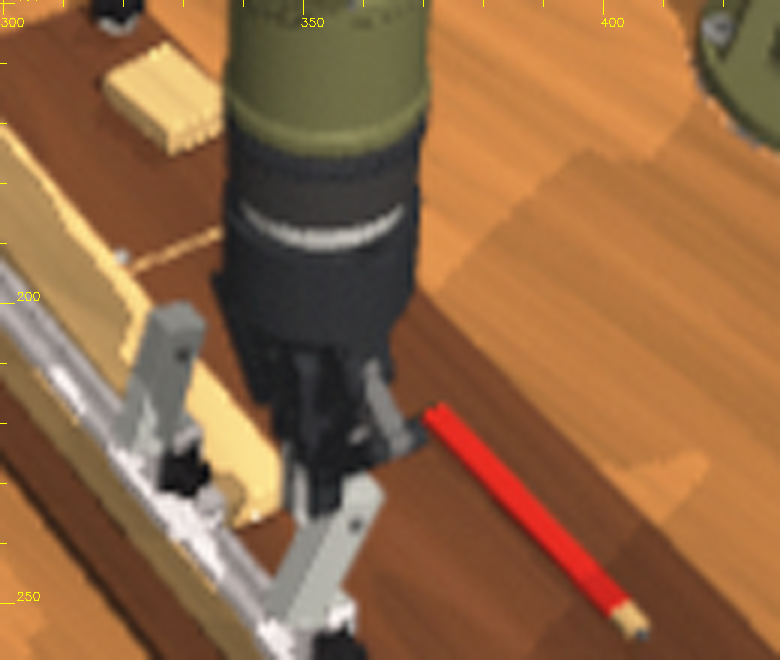

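>>> carry_out(linear=[[0.32,0,0],[0.36,0,0],[0.36,0,0],[0.36,0,0],[0.36,0,0],[0.36,0,0],[0.36,0,0],[0.36,0,0],[0.36,0,0],[0,0,0]], rot=[[0,0,0],[0,0,0],[0,0,0],[0,0,0],[0,0,0],[0,0,0],[0,0,0],[0,0,0],[0,0,0],[0,0,0]])

```text
clock: 5.05
ee_pos: [0.5039, 0.1674, 0.1302]
tcp_rot: [-0.224, -3.133, 0.0]
wrist_force: [0.4, 0.6, -0.2]
gripper_width: -0.002
```

Run:
```python
from draw import *
where()
c=snap('side','d4');crop('d4',240,110,130,110,6,'d4c')
c=snap('wrist','w4')
```

```text
t 5.05 jig [-0.0126  0.1778  0.1302] F [ 0.4  0.6 -0.2] rot [-0.224 -3.133  0.   ]
```

View pics/w4.png

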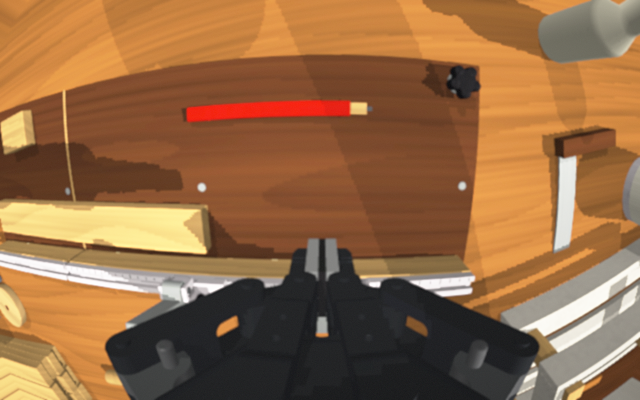

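View pics/d4c.png

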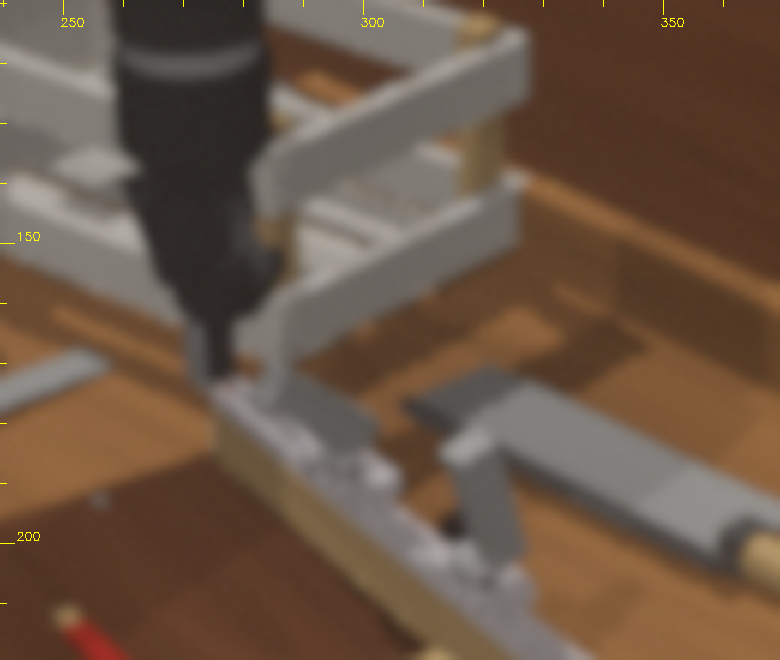

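>>> carry_out(linear=[[0,0,0],[0,0,0]], rot=[[0,0,0],[0,0,0]])

```text
clock: 5.35
ee_pos: [0.5056, 0.1673, 0.1302]
tcp_rot: [0.226, 3.133, 0.0]
wrist_force: [0.2, 0.3, 0.0]
gripper_width: 0.001
```

Run:
```python
from draw import *
where()
c=snap('side','d5');crop('d5',240,110,130,110,6,'d5c')
c=snap('scene','s5');crop('s5',300,170,130,110,6,'s5c')
```

```text
t 5.35 jig [-0.0109  0.1779  0.1302] F [0.2 0.3 0. ] rot [0.226 3.133 0.   ]
```

View pics/s5c.png

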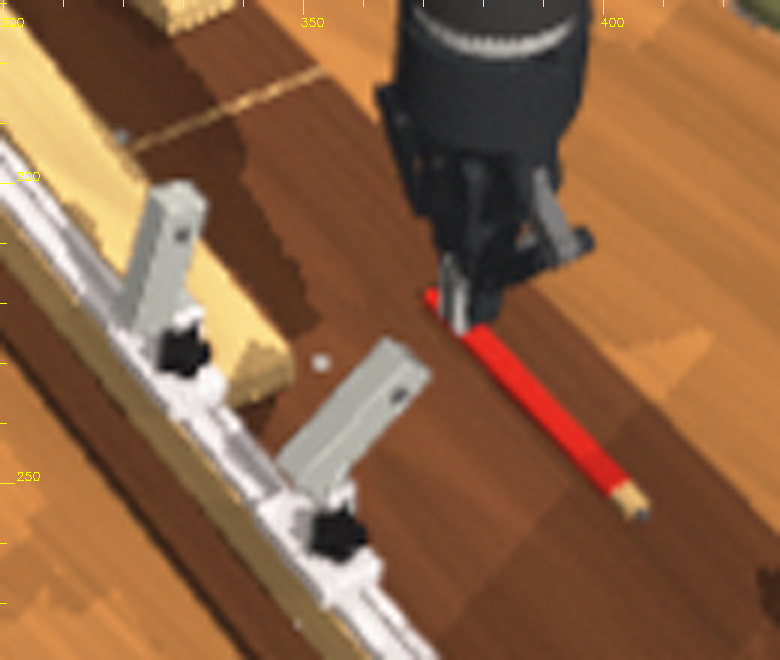

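View pics/d5c.png

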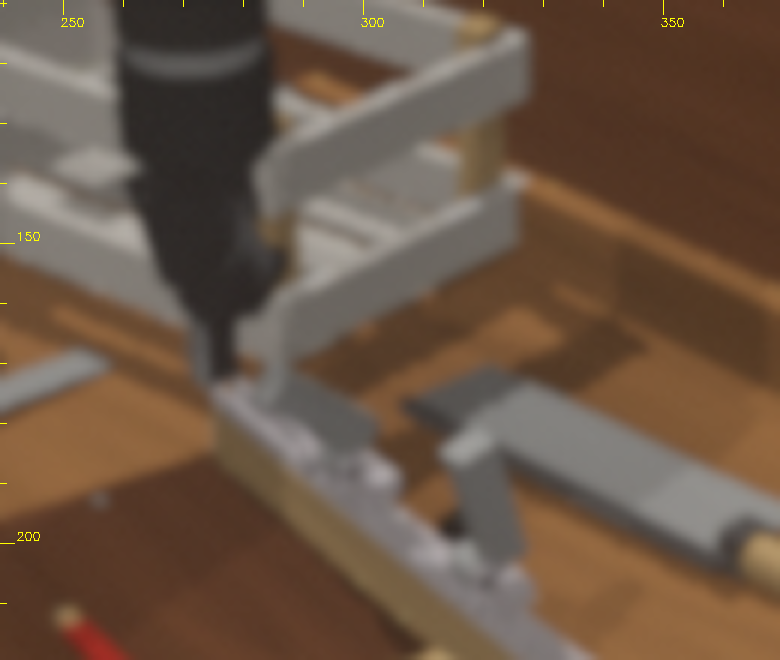

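Run:
```python
from draw import *
for th in (1.8,2.0,2.2):
    draw('s5',f't{th}',PJ,None,[(.176,th)],(320,200,80,80),4,fl=.32)
cv2.imwrite('pics/tt.png',np.hstack([cv2.imread(f'pics/t{t}.png') for t in (1.8,2.0,2.2)])[:, :800] if 0 else cv2.resize(np.hstack([cv2.imread(f'pics/t{t}.png') for t in (1.8,2.0,2.2)]),(798,266)))
```

```text
(no output)
```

View pics/tt.png

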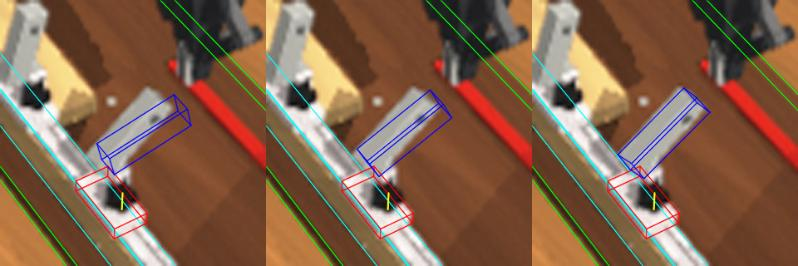

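Run:
```python
from draw import *
print(proj(load('s5'),[[.5056,.1673,.1302],[.5056,.1673,.1502]]))
print(proj(load('s3'),[[.5834,.1562,.1308],[.5834,.1562,.1508]]))
print(proj(load('d5'),[[.5056,.1673,.1302],[.5056,.1673,.1502]]))
for th in (2.0,2.1,2.2,2.3): draw('d5',f't{th}',PJ,None,[(.176,th)],(255,140,70,70),6,fl=.32)
cv2.imwrite('pics/tt.png',cv2.resize(np.hstack([cv2.imread(f'pics/t{t}.png') for t in (2.0,2.2)]),(800,400)))
```

```text
[[377.6267288  229.32791723]
 [378.10653246 223.92850672]]
[[351.9684941  240.79862417]
 [352.17427588 235.4070634 ]]
[[275.84134907 180.40089058]
 [275.45732693 174.55662392]]
```

View pics/tt.png

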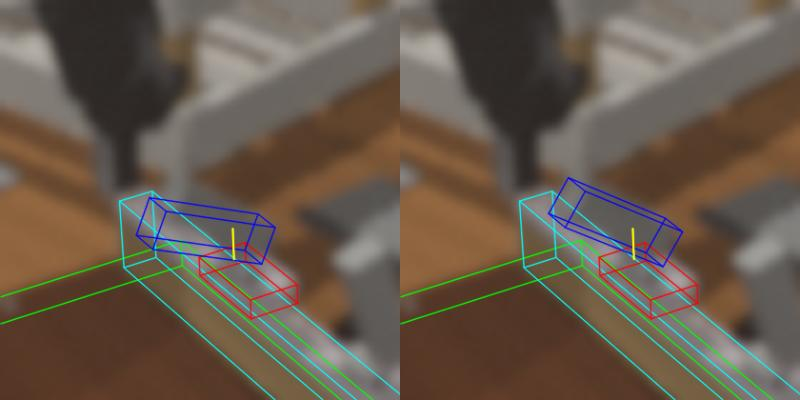

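Run:
```python
from draw import *
c=snap('wrist','w5'); s=manip.state(); p=s['ee_pos']
from scipy.spatial.transform import Rotation as R
ax=R.from_rotvec(s['tcp_rot']).as_matrix()
for d in (0,.01,.02,.03): print(d,proj(c,p-ax[:,2]*d,True), proj(c,p-ax[:,2]*d+ax[:,1]*.0145,True),proj(c,p-ax[:,2]*d+ax[:,0]*.011,True))
crop('w5',270,210,110,90,7,'w5c')
S=load('s5')
crop('s5',350,190,60,60,10,'s5d',proj(S,[p-ax[:,2]*d+ax[:,0]*a for d in (0,.01,.02,.03) for a in (-.011,.011)]))
```

```text
Traceback (most recent call last):
  File "h.py", line 20, in proj
    if fish: return cv2.fisheye.projectPoints(P,c['rvec'].reshape(3,1),c['tvec'].reshape(3,1),c['mtx'],np.zeros(4))[0].reshape(-1,2)
                    ~~~~~~~~~~~~~~~~~~~~~~~~~^^^^^^^^^^^^^^^^^^^^^^^^^^^^^^^^^^^^^^^^^^^^^^^^^^^^^^^^^^^^^^^^^^^^^^
cv2.error: OpenCV(4.12.0) /io/opencv/modules/calib3d/src/fisheye.cpp:83: error: (-215:Assertion failed) _tvec.getMat().isContinuous() && _rvec.getMat().isContinuous() in function 'projectPoints'
```

```bash
sed -i "s/c\['rvec'\].reshape(3,1),c\['tvec'\].reshape(3,1)/np.array(c['rvec'],float).ravel().copy().reshape(3,1),np.array(c['tvec'],float).ravel().copy().reshape(3,1)/" h.py
python3 - <<'E'
from draw import *
c=load('w5'); s=manip.state(); p=s['ee_pos']
from scipy.spatial.transform import Rotation as R
ax=R.from_rotvec(s['tcp_rot']).as_matrix()
P=[p-ax[:,2]*d+ax[:,0]*a for d in (0,.01,.02,.03) for a in (-.011,.011)]
crop('w5',270,210,110,90,7,'w5c',proj(c,np.array(P),True))
S=load('s5')
crop('s5',350,190,60,60,10,'s5d',proj(S,P))
E
```

```text
(no output)
```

View pics/w5c.png

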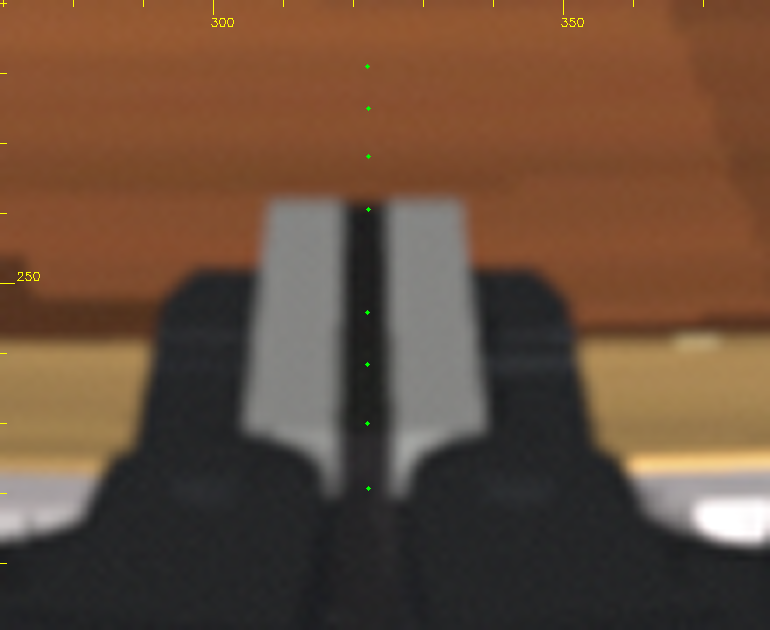

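View pics/s5d.png

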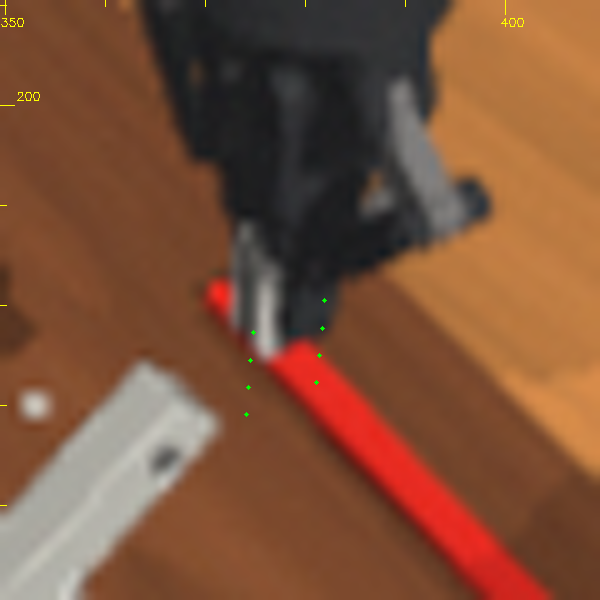

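>>> carry_out(linear=[[0,0,-0.6],[0,0,-0.6],[-0.7,-0.08,0],[0,0,0.4],[0,0,0.4],[0,0,0.4],[0,0,0.4],[0,0,0.4],[0,0,0],[0,0,0]], rot=[[0,0,0],[0,0,0],[0,0,0],[0,0,0],[0,0,0],[0,0,0],[0,0,0],[0,0,0],[0,0,0],[0,0,0]])

```text
clock: 6.5
ee_pos: [0.5126, 0.1639, 0.1092]
tcp_rot: [-0.221, -3.118, -0.003]
wrist_force: [-27.0, 3.1, 26.5]
gripper_width: -0.0
```

Run:
```python
from draw import *
where()
c=snap('scene','s6');crop('s6',300,170,130,110,6,'s6c')
```

```text
t 6.5 jig [-0.0035  0.1755  0.1092] F [-27.    3.1  26.5] rot [-2.210e-01 -3.118e+00 -3.000e-03]
```

View pics/s6c.png

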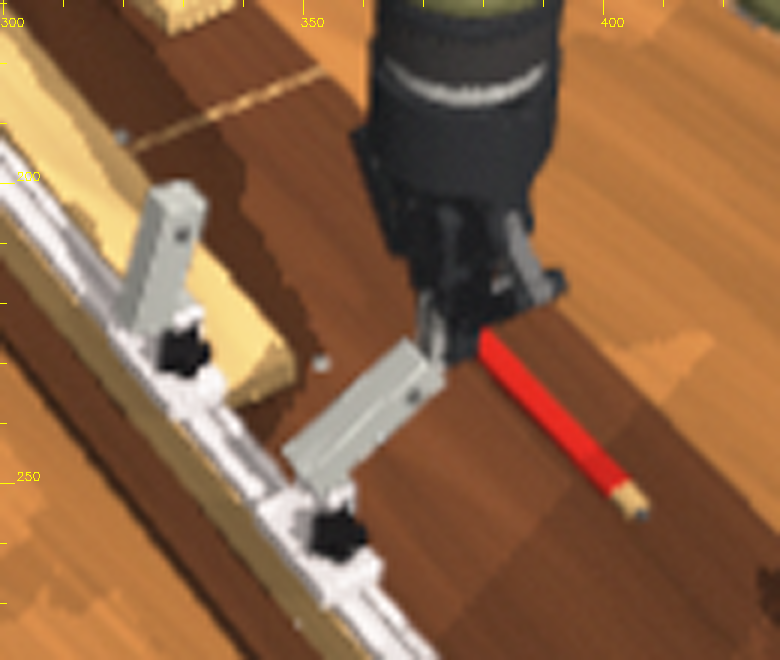

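>>> carry_out(linear=[[0.5,0,-0.2],[0.3,0,-0.6],[0,0,-1],[0,0,-0.6],[0,0,0]], rot=[[0,0,0],[0,0,0],[0,0,0],[0,0,0],[0,0,0]])

```text
clock: 7.05
ee_pos: [0.5044, 0.1664, 0.173]
tcp_rot: [0.225, 3.129, 0.003]
wrist_force: [0.1, 0.2, 0.6]
gripper_width: 0.001
```

Run:
```python
from draw import *
where()
c=snap('scene','s7');crop('s7',300,170,130,110,6,'s7c')
for th in (2.0,2.1,2.2,2.3): draw('s7',f't{th}',PJ,None,[(.176,th)],(320,200,80,80),5,fl=.32)
cv2.imwrite('pics/tt.png',cv2.resize(np.hstack([cv2.imread(f'pics/t{t}.png') for t in (2.0,2.1,2.2)]),(798,266)))
```

```text
t 7.05 jig [-0.012   0.1768  0.173 ] F [0.1 0.2 0.6] rot [2.250e-01 3.129e+00 3.000e-03]
```

View pics/s7c.png

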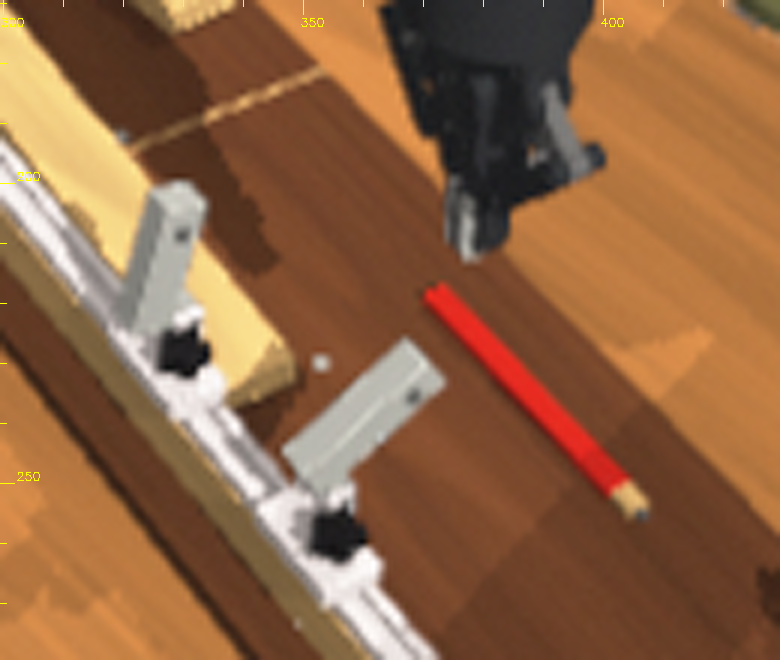

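View pics/tt.png

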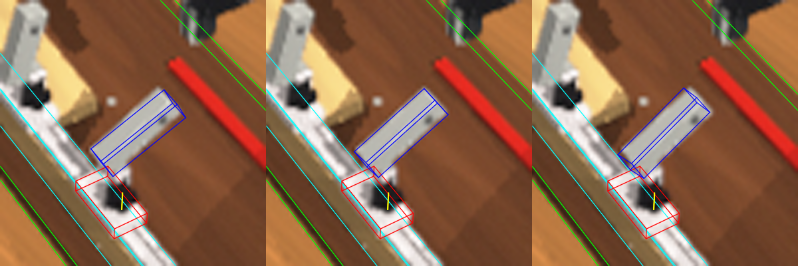

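>>> carry_out(linear=[[-0.84,0,0],[-0.84,0,0],[0,0,0.5],[0,0,0.5],[0,0,0.5],[0,0,0.25],[0,0,0.25],[0,0,0.25],[0,0,0.25],[0,0,0.25]], rot=[[0,0,0],[0,0,0],[0,0,0],[0,0,0],[0,0,0],[0,0,0],[0,0,0],[0,0,0],[0,0,0],[0,0,0]])

```text
clock: 8.1
ee_pos: [0.5442, 0.1598, 0.1013]
tcp_rot: [0.225, 3.133, 0.0]
wrist_force: [0.3, 0.5, 0.2]
gripper_width: -0.004
```

Run:
```python
from draw import *
where()
c=snap('scene','s8');crop('s8',300,170,130,110,6,'s8c')
```

```text
t 8.1 jig [0.0284 0.176  0.1013] F [0.3 0.5 0.2] rot [0.225 3.133 0.   ]
```

View pics/s8c.png

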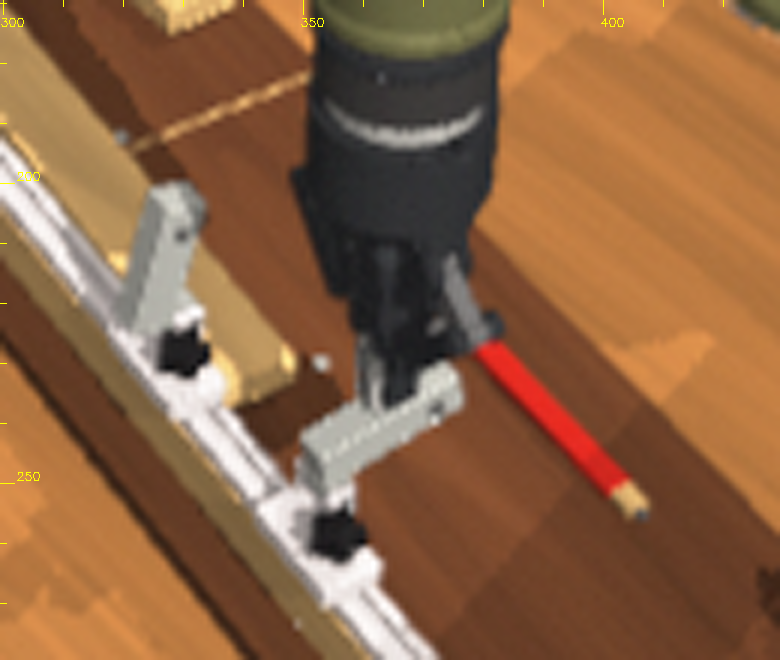

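>>> carry_out(linear=[[0,0,0.2],[0,0,0],[0,0,0],[0,0,-0.4],[0,0,-0.4],[0,0,0],[0,0,0]], rot=[[0,0,0],[0,0,0],[0,0,0],[0,0,0],[0,0,0],[0,0,0],[0,0,0]])

```text
clock: 8.85
ee_pos: [0.5447, 0.1599, 0.1174]
tcp_rot: [0.225, 3.132, 0.001]
wrist_force: [0.2, -0.1, 0.2]
gripper_width: 0.0
```

Run:
```python
from draw import *
where()
c=snap('scene','s9');crop('s9',300,170,130,110,6,'s9c')
c=snap('wrist','w9')
```

```text
t 8.85 jig [0.0288 0.1761 0.1174] F [ 0.2 -0.1  0.2] rot [2.250e-01 3.132e+00 1.000e-03]
```

View pics/s9c.png

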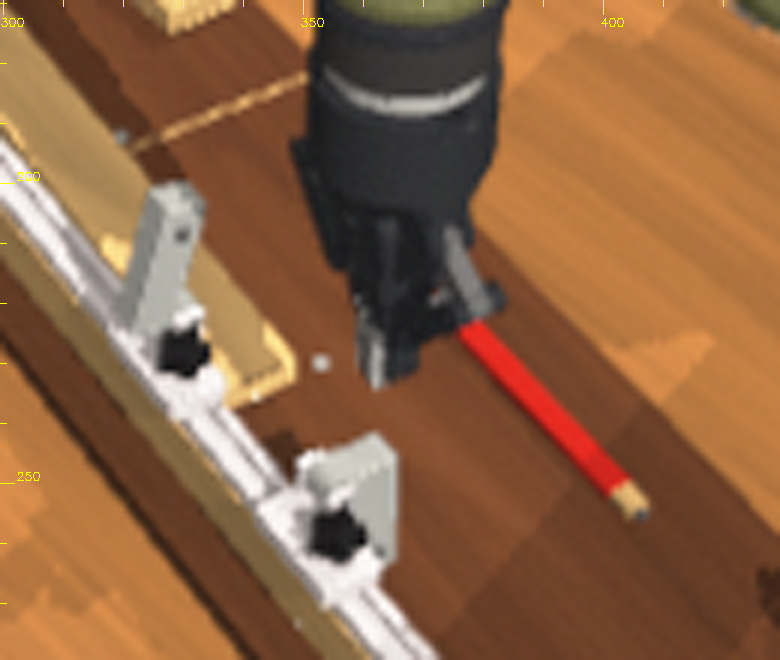

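View pics/w9.png

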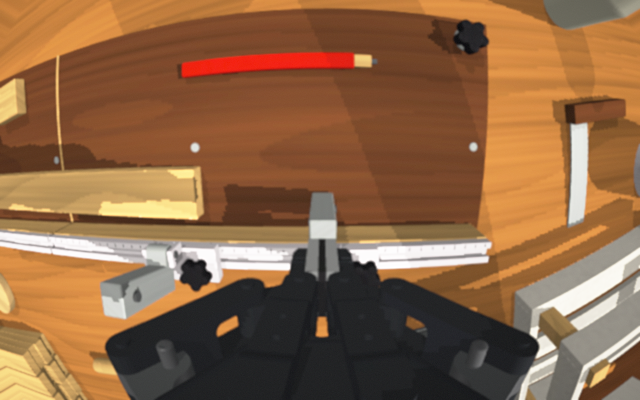

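>>> carry_out(linear=[[-0.2,0,0.5],[0,0,0.5],[0,0,0.4],[0,0,0.1],[0,0,0.1],[0,0,0]], rot=[[0,0,0],[0,0,0],[0,0,0],[0,0,0],[0,0,0],[0,0,0]])

```text
clock: 9.55
ee_pos: [0.5487, 0.1589, 0.0761]
tcp_rot: [-0.225, -3.133, 0.0]
wrist_force: [0.2, -0.1, 0.5]
gripper_width: 0.001
```

>>> carry_out(linear=[[0,0,0.1],[0,0,0.1],[0,0,0]], rot=[[0,0,0],[0,0,0],[0,0,0]])

```text
clock: 9.85
ee_pos: [0.5488, 0.159, 0.0713]
tcp_rot: [-0.225, -3.133, 0.0]
wrist_force: [-0.2, 0.4, -0.5]
gripper_width: -0.001
```

Run:
```python
from draw import *
where()
c=snap('scene','s10');crop('s10',310,200,100,80,8,'s10c')
```

```text
t 9.85 jig [0.0331 0.1758 0.0713] F [-0.2  0.4 -0.5] rot [-0.225 -3.133  0.   ]
```

View pics/s10c.png

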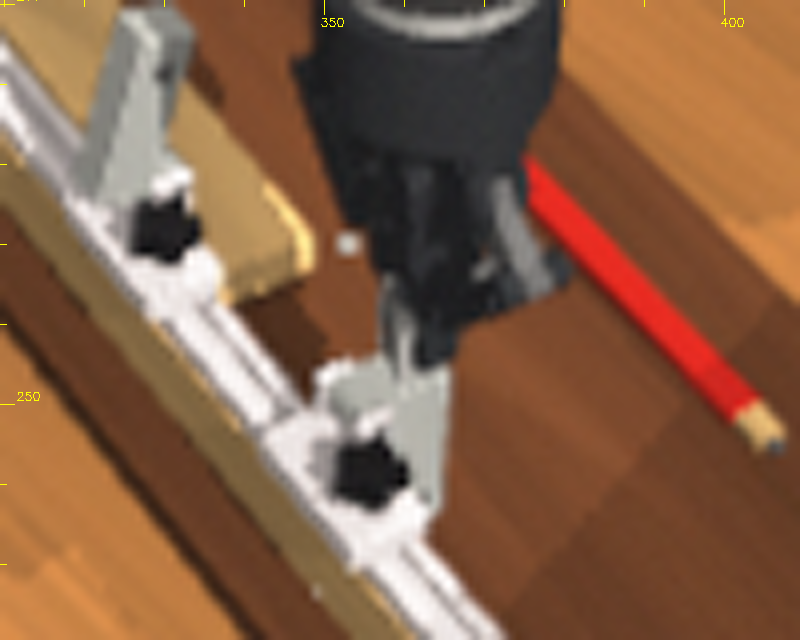

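>>> carry_out(linear=[[0,0,0.1],[0,0,0.1],[0,0,0]], rot=[[0,0,0],[0,0,0],[0,0,0]])

```text
clock: 10.2
ee_pos: [0.5494, 0.1592, 0.0697]
tcp_rot: [0.225, 3.132, 0.001]
wrist_force: [-8.8, -3.3, 25.3]
gripper_width: -0.001
```

>>> carry_out(linear=[[0,0,-0.4],[0,0,-0.9],[0,0,-0.9],[0.6,-0.6,-0.9],[0.9,-0.9,0],[0.9,-0.9,0],[0.6,-0.9,0],[0,0,0]], rot=[[0,0,0],[0,0,0],[0,0,0],[0,0,0],[0,0,0],[0,0,0],[0,0,0],[0,0,0]])

```text
clock: 11.0
ee_pos: [0.4603, 0.0863, 0.144]
tcp_rot: [-0.228, -3.132, 0.002]
wrist_force: [0.5, -0.4, 0.8]
gripper_width: 0.002
```

Run:
```python
from draw import *
where()
c=snap('scene','s11');draw('s11','s11o',PJ,None,[(.176,0)],(310,200,100,80),8,fl=.32);crop('s11',310,200,100,80,8,'s11c')
c=snap('wrist','w11');draw('w11','w11o',PJ,(.02,-.116,-.013),[(.048,2.85),(.176,0)],(0,0,640,400),1.25,True,.32)
```

```text
t 11.0 jig [-0.0442  0.0913  0.144 ] F [ 0.5 -0.4  0.8] rot [-2.280e-01 -3.132e+00  2.000e-03]
```

View pics/s11o.png

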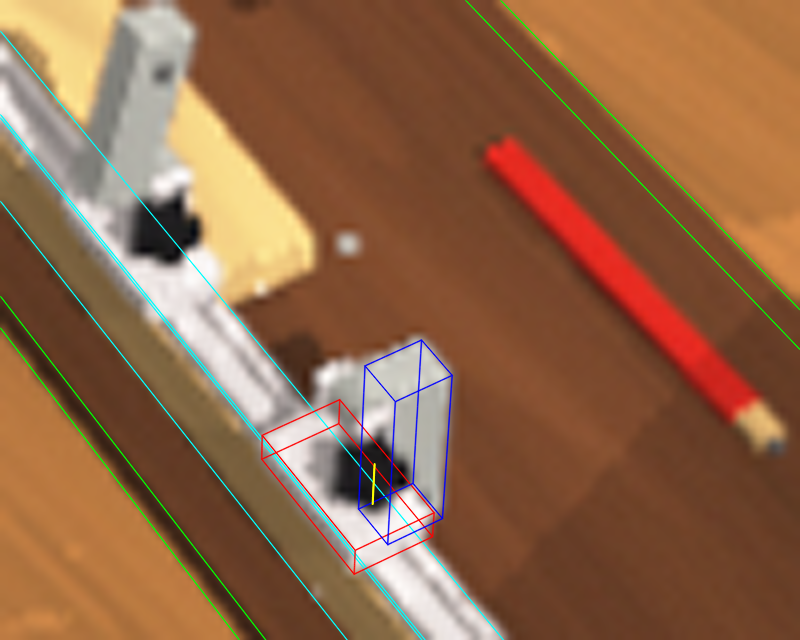

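View pics/w11o.png

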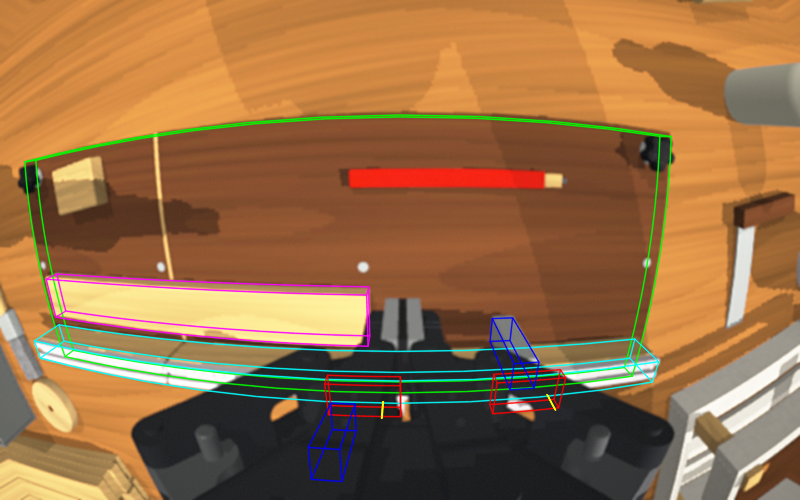

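>>> carry_out(linear=[[0,-0.92,0.2],[0,-0.92,0.5],[0,-0.92,0.5],[0,-0.92,0.5],[0,-0.92,0.5],[0,-0.92,0.5],[0,-0.92,0.5],[0,-0.92,0.5],[0,-0.92,0.5],[0,0,0]], rot=[[0,0,0],[0,0,0],[0,0,0],[0,0,0],[0,0,0],[0,0,0],[0,0,0],[0,0,0],[0,0,0],[0,0,0]])

```text
clock: 12.1
ee_pos: [0.4332, -0.1183, 0.0375]
tcp_rot: [-0.229, -3.132, 0.0]
wrist_force: [-0.9, -0.2, -1.0]
gripper_width: -0.001
```

Run:
```python
from draw import *
where()
c=snap('wrist','w12');draw('w12','w12o',PJ,(.02,-.116,-.013),[(.048,2.85),(.176,0)],(0,0,640,400),1.25,True,.32)
```

```text
t 12.1 jig [-0.042  -0.1151  0.0375] F [-0.9 -0.2 -1. ] rot [-0.229 -3.132  0.   ]
```

View pics/w12o.png

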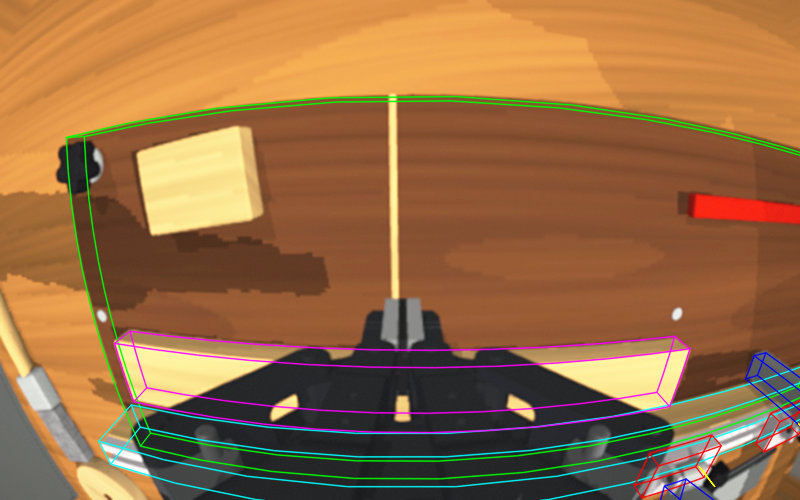

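>>> carry_out(linear=[[0,0,0.5],[0,0,0.5],[0,0,0.2],[0,0,0.2],[-0.3,0,0],[-0.3,0,0],[0,0,0]], rot=[[0,0,0],[0,0,0],[0,0,0],[0,0,0],[0,0,0],[0,0,0],[0,0,0]])

```text
clock: 12.85
ee_pos: [0.4506, -0.1194, 0.0047]
tcp_rot: [0.225, 3.131, -0.001]
wrist_force: [0.1, -0.5, -0.4]
gripper_width: 0.002
```

Run:
```python
from draw import *
where()
c=snap('side','d13');crop('d13',280,190,130,110,6,'d13c')
```

```text
t 12.85 jig [-0.0245 -0.1137  0.0047] F [ 0.1 -0.5 -0.4] rot [ 2.250e-01  3.131e+00 -1.000e-03]
```

View pics/d13c.png

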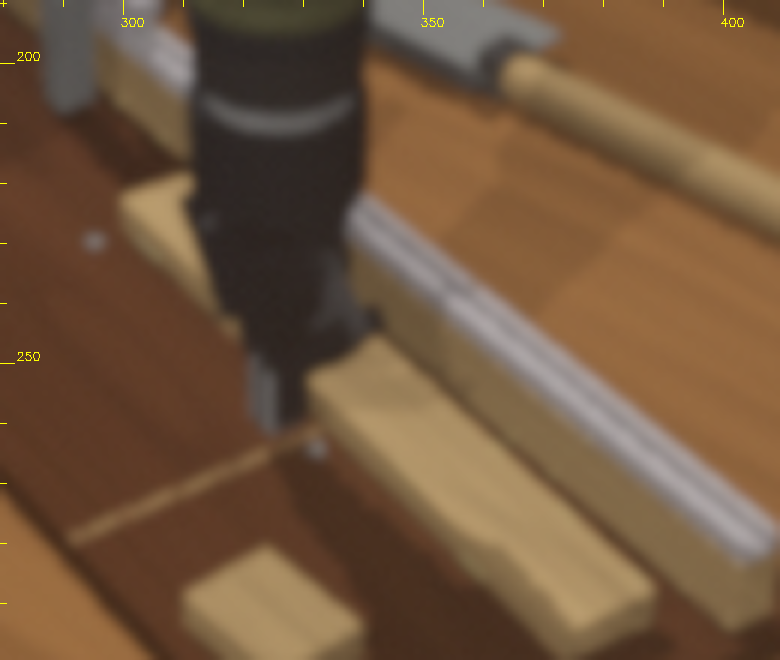

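>>> carry_out(linear=[[0,0,0.14],[-0.2,0,0],[-0.2,0,0],[-0.2,0,0],[-0.2,0,0],[-0.15,0,0],[-0.1,0,0],[0,0,0]], rot=[[0,0,0],[0,0,0],[0,0,0],[0,0,0],[0,0,0],[0,0,0],[0,0,0],[0,0,0]])

```text
clock: 13.7
ee_pos: [0.4746, -0.1228, 0.0005]
tcp_rot: [0.225, 3.133, -0.0]
wrist_force: [-0.3, 0.4, 0.8]
gripper_width: 0.003
```

>>> carry_out(linear=[[-0.1,0,0],[-0.1,0,0],[0,0,0]], rot=[[0,0,0],[0,0,0],[0,0,0]])

```text
clock: 14.0
ee_pos: [0.4783, -0.1233, 0.0002]
tcp_rot: [-0.225, -3.132, -0.0]
wrist_force: [-3.6, 1.2, 0.5]
gripper_width: 0.002
```

Run:
```python
from draw import *
where()
c=snap('side','d14');crop('d14',280,190,130,110,6,'d14c')
c=snap('wrist','w14')
```

```text
t 14.0 jig [ 0.0034 -0.1137  0.0002] F [-3.6  1.2  0.5] rot [-0.225 -3.132 -0.   ]
```

View pics/d14c.png

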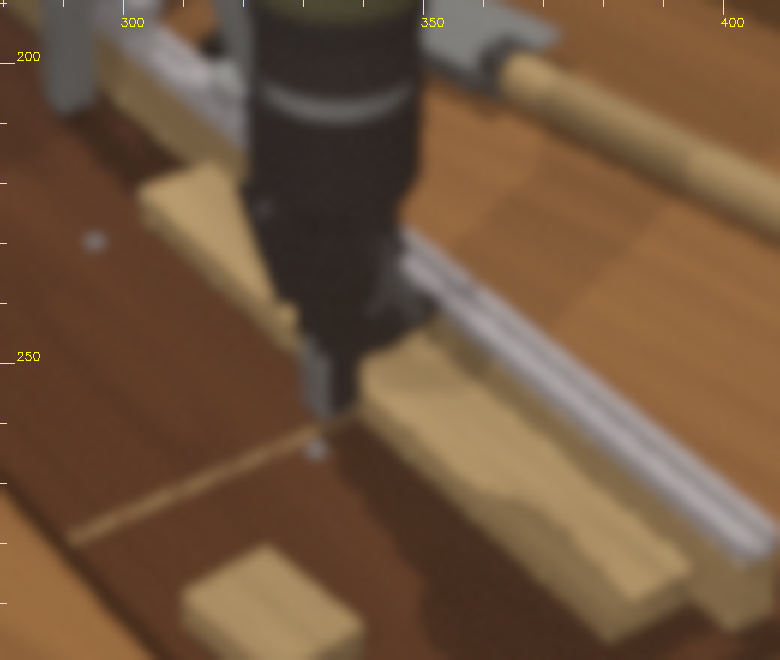

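View pics/w14.png

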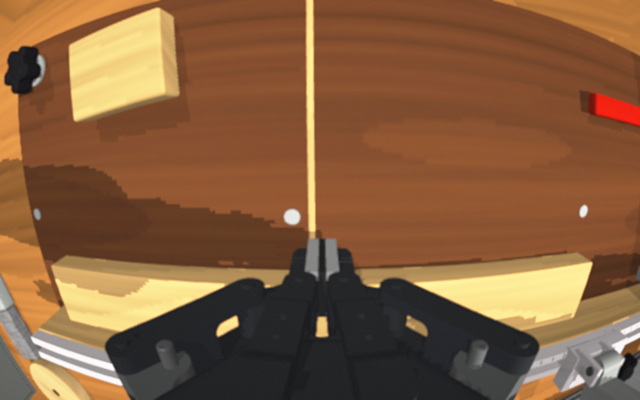

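>>> carry_out(linear=[[-0.1,0,0],[0,0,0],[0.3,0,0],[0.3,0,-0.3],[0,0,-0.8],[0,-0.4,-0.8],[-0.2,-0.9,-0.5],[-0.4,-0.9,0],[-0.4,-0.9,0],[-0.4,-0.9,0]], rot=[[0,0,0],[0,0,0],[0,0,0],[0,0,0],[0,0,0],[0,0,0],[0,0,0],[0,0,0],[0,0,0],[0,0,0]])

```text
clock: 15.1
ee_pos: [0.4881, -0.2269, 0.0618]
tcp_rot: [0.225, 3.131, -0.001]
wrist_force: [0.3, -0.9, 0.2]
gripper_width: -0.001
```

>>> carry_out(linear=[[-0.4,-0.9,0],[-0.2,-0.9,0],[0,-0.9,0],[0,-0.9,0],[0,-0.9,0],[0,0,0]], rot=[[0,0,0],[0,0,0],[0,0,0],[0,0,0],[0,0,0],[0,0,0]])

```text
clock: 15.7
ee_pos: [0.4862, -0.342, 0.0615]
tcp_rot: [0.229, 3.131, -0.003]
wrist_force: [-0.8, 0.4, 0.1]
gripper_width: 0.002
```

Run:
```python
from draw import *
where()
c=snap('side','d15');draw('d15','d15o',PJ,(.0375,-.116,0),[(.048,2.85),(.176,0)],(210,140,210,200),3.5,fl=.32)
c=snap('wrist','w15');draw('w15','w15o',PJ,(.0375,-.116,0),[(.048,2.85),(.176,0)],(0,0,640,400),1.25,True,.32)
```

```text
t 15.7 jig [ 0.0423 -0.329   0.0615] F [-0.8  0.4  0.1] rot [ 2.290e-01  3.131e+00 -3.000e-03]
```

View pics/d15o.png

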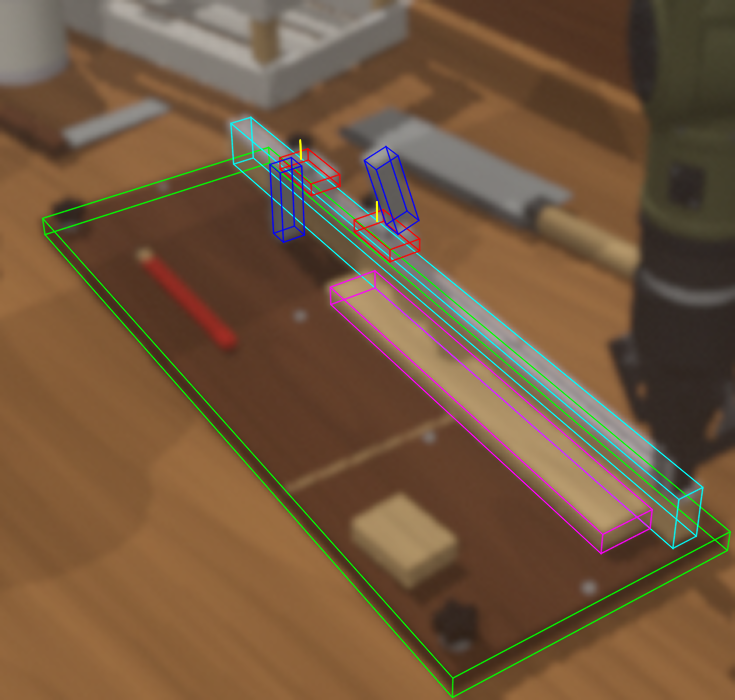

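View pics/w15o.png

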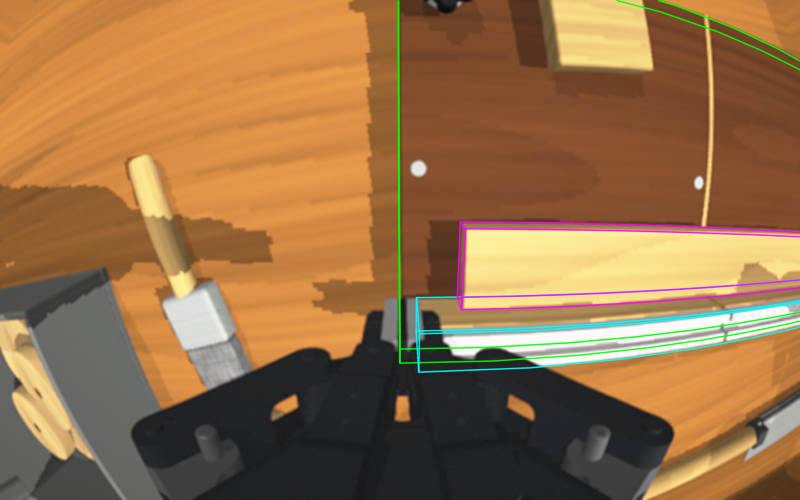

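>>> carry_out(linear=[[0.34,0,0],[0,0,0.8],[0,0,0.8],[0,0,0.6],[0,0,0.2],[0,0.4,0],[0,0.2,0],[0,0,0]], rot=[[0,0,0],[0,0,0],[0,0,0],[0,0,0],[0,0,0],[0,0,0],[0,0,0],[0,0,0]])

```text
clock: 16.6
ee_pos: [0.4802, -0.3222, 0.0014]
tcp_rot: [0.223, 3.133, -0.0]
wrist_force: [0.2, 0.0, 0.5]
gripper_width: -0.002
```

Run:
```python
from draw import *
where()
c=snap('side','d16');crop('d16',330,210,110,90,7,'d16c')
c=snap('wrist','w16')
```

```text
t 16.6 jig [ 0.0336 -0.3102  0.0014] F [0.2 0.  0.5] rot [ 0.223  3.133 -0.   ]
```

View pics/d16c.png

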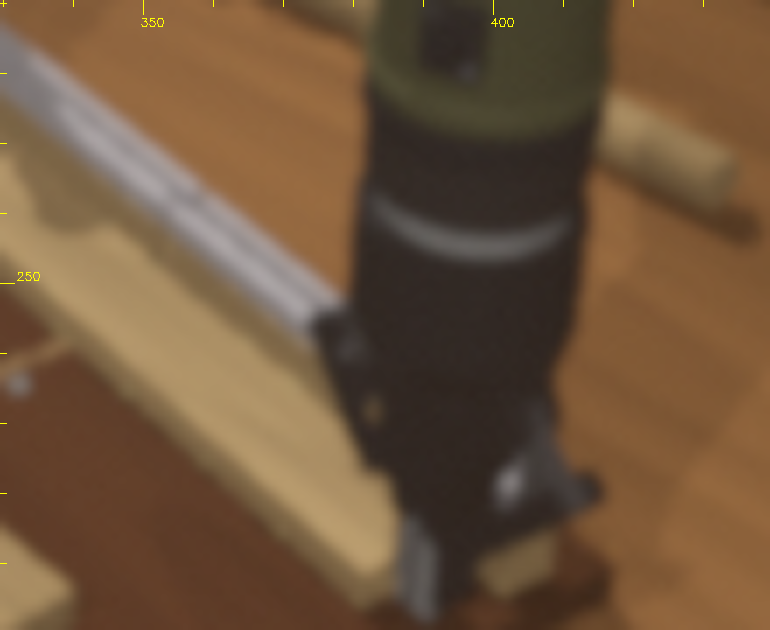

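View pics/w16.png

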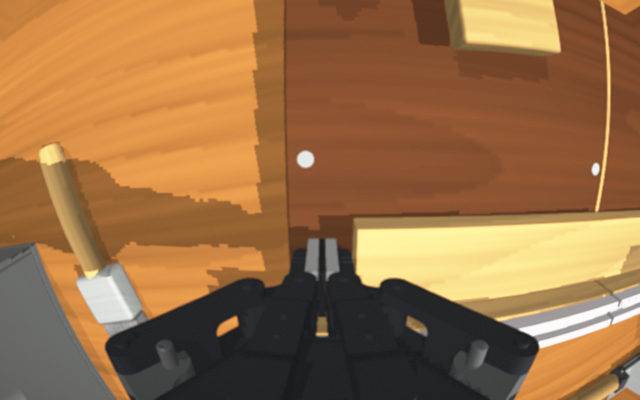

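>>> carry_out(linear=[[0,0.16,0],[0,0.36,0],[0,0.36,0],[0,0.36,0],[0,0.36,0],[0,0.36,0],[0,0.36,0],[0,0.36,0],[0,0.36,0],[0,0.2,0]], rot=[[0,0,0],[0,0,0],[0,0,0],[0,0,0],[0,0,0],[0,0,0],[0,0,0],[0,0,0],[0,0,0],[0,0,0]])

```text
clock: 17.7
ee_pos: [0.4911, -0.2418, 0.0004]
tcp_rot: [-0.224, -3.133, -0.001]
wrist_force: [-0.6, -1.0, 1.4]
gripper_width: -0.001
```

Run:
```python
from draw import *
where()
c=snap('scene','s17');crop('s17',260,150,130,110,6,'s17c')
c=snap('wrist','w17')
```

```text
t 17.7 jig [ 0.0329 -0.2291  0.0004] F [-0.6 -1.   1.4] rot [-2.240e-01 -3.133e+00 -1.000e-03]
```

View pics/s17c.png

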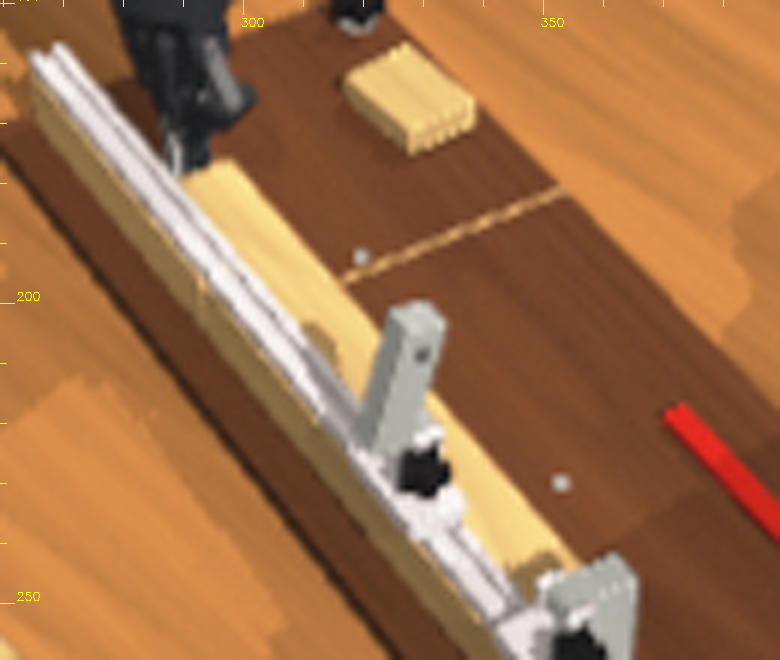

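View pics/w17.png

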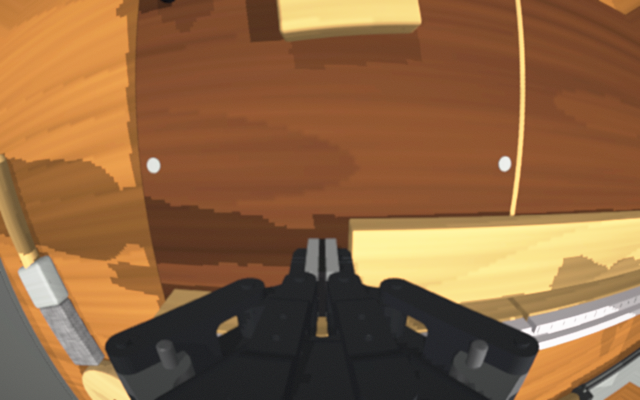

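>>> carry_out(linear=[[0,0.16,0],[0,0.16,0],[0,0.16,0],[0,0.1,0],[0,0,0]], rot=[[0,0,0],[0,0,0],[0,0,0],[0,0,0],[0,0,0]])

```text
clock: 18.3
ee_pos: [0.4931, -0.228, 0.0004]
tcp_rot: [-0.225, -3.133, -0.001]
wrist_force: [-0.0, -0.1, 0.2]
gripper_width: -0.002
```

Run:
```python
from draw import *
where()
```

```text
t 18.3 jig [ 0.033  -0.2152  0.0004] F [-0.  -0.1  0.2] rot [-2.250e-01 -3.133e+00 -1.000e-03]
```

>>> carry_out(linear=[[0,0.1,0],[0,0.1,0],[0,0,0]], rot=[[0,0,0],[0,0,0],[0,0,0]])

```text
clock: 18.6
ee_pos: [0.4939, -0.2232, 0.0004]
tcp_rot: [0.225, 3.134, 0.0]
wrist_force: [0.3, -0.4, 0.5]
gripper_width: -0.002
```

Run:
```python
from draw import *
where()
c=snap('scene','s18');crop('s18',320,200,80,70,10,'s18c')
```

```text
t 18.6 jig [ 0.0331 -0.2104  0.0004] F [ 0.3 -0.4  0.5] rot [0.225 3.134 0.   ]
```

View pics/s18c.png

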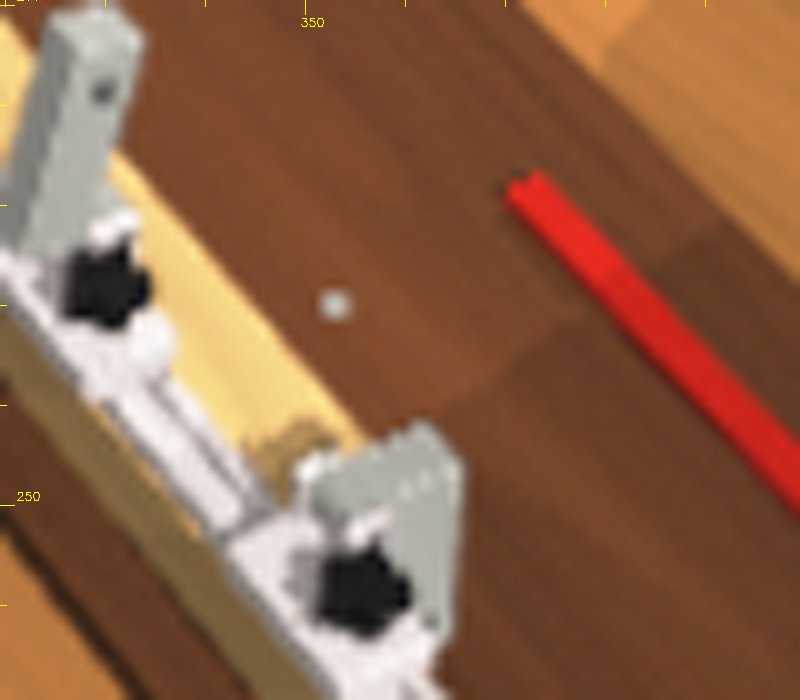

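Not yet butted (no reaction force); continue in small steps.

>>> carry_out(linear=[[0,0.08,0],[0,0.08,0],[0,0,0]], rot=[[0,0,0],[0,0,0],[0,0,0]])

```text
clock: 18.95
ee_pos: [0.4945, -0.2194, 0.0005]
tcp_rot: [0.225, 3.133, 0.0]
wrist_force: [-0.5, -0.3, -0.8]
gripper_width: -0.001
```

>>> carry_out(linear=[[0,0.08,0],[0,0.08,0],[0,0,0]], rot=[[0,0,0],[0,0,0],[0,0,0]])

```text
clock: 19.25
ee_pos: [0.4946, -0.2187, 0.0007]
tcp_rot: [-0.227, -3.132, 0.01]
wrist_force: [-2.4, -9.9, -1.0]
gripper_width: 0.001
```

Run:
```python
from draw import *
where()
c=snap('side','d19');draw('d19','d19o',PJ,(.0375,-.013,0),[(.048,2.85),(.176,0)],(250,150,160,140),5,fl=.32);crop('d19',270,160,70,60,11,'d19c')
```

```text
t 19.25 jig [ 0.0331 -0.2057  0.0007] F [-2.4 -9.9 -1. ] rot [-0.227 -3.132  0.01 ]
```

View pics/d19o.png

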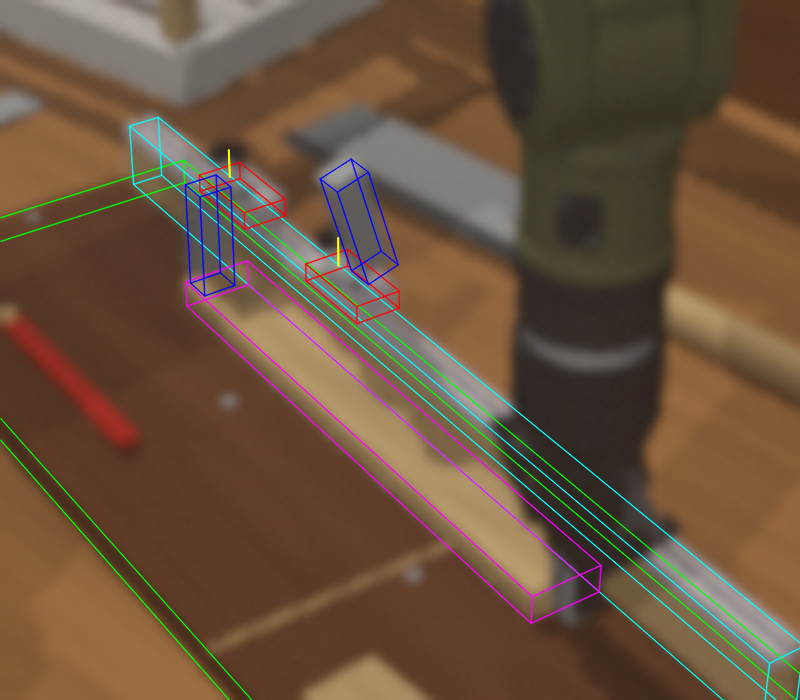

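View pics/d19c.png

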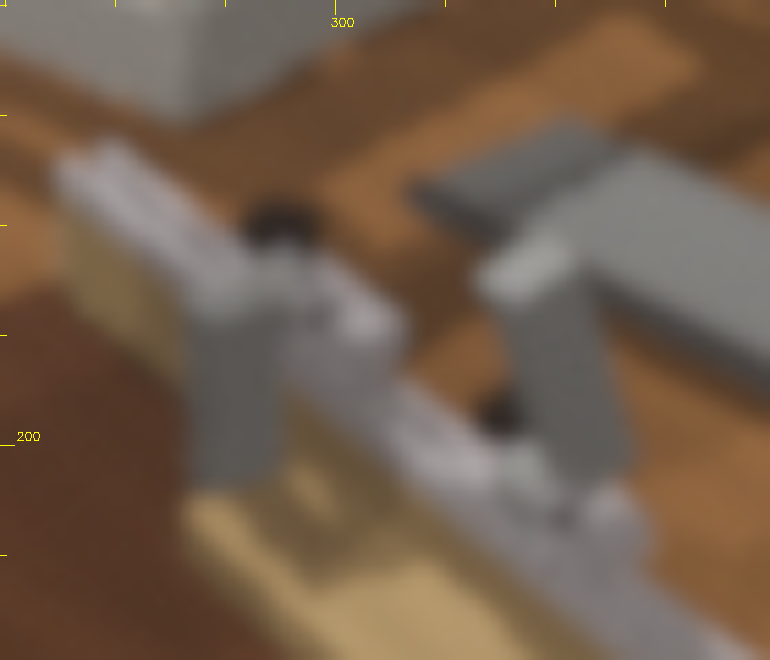

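>>> carry_out(linear=[[0,-0.2,0],[0,-0.6,0],[0,-0.2,-0.6],[0,0,-1],[0.5,0,-1],[0.9,0.5,0],[0.9,0.9,0],[0.8,0.9,0],[0.2,0.9,0],[0,0,0]], rot=[[0,0,0],[0,0,0],[0,0,0],[0,0,0],[0,0,0],[0,0,0],[0,0,0],[0,0,0],[0,0,0],[0,0,0]])

```text
clock: 20.3
ee_pos: [0.4201, -0.1477, 0.0654]
tcp_rot: [-0.222, -3.133, -0.002]
wrist_force: [-0.5, -0.4, 1.5]
gripper_width: -0.003
```

Run:
```python
from draw import *
where()
c=snap('wrist','w20');draw('w20','w20o',PJ,(.0375,-.013,0),[(.048,2.85),(.176,0)],(0,0,640,400),1.25,True,.32)
c=snap('side','d20');crop('d20',260,160,130,115,6,'d20c')
```

```text
t 20.3 jig [-0.0507 -0.1461  0.0654] F [-0.5 -0.4  1.5] rot [-2.220e-01 -3.133e+00 -2.000e-03]
```

View pics/w20o.png

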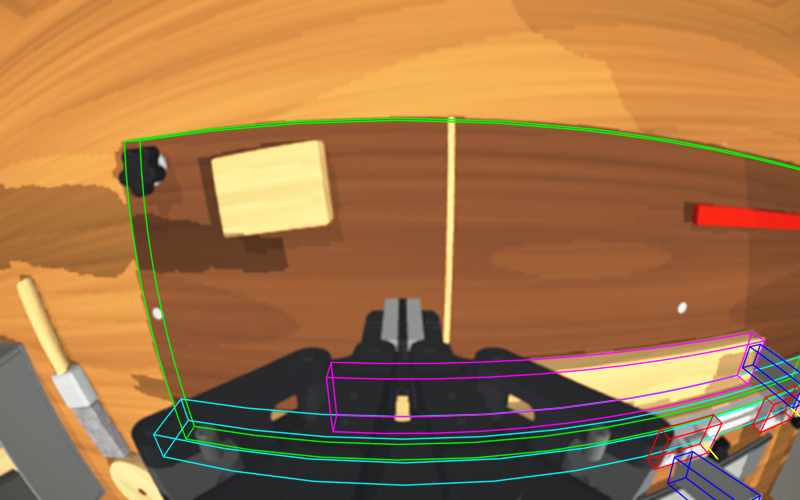

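View pics/d20c.png

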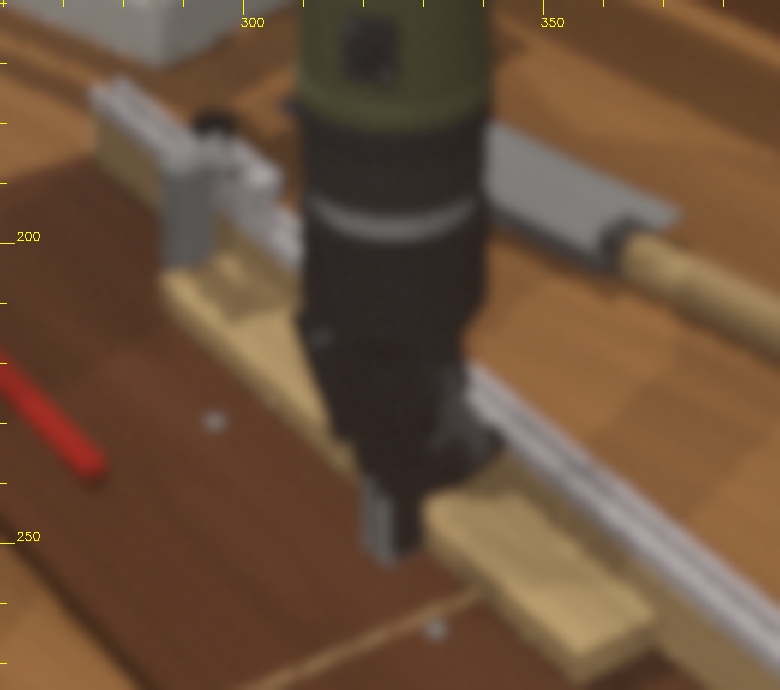

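>>> carry_out(linear=[[0,0.95,0],[0,0.95,0],[0,0.95,0],[0,0.95,0.6],[0,0,0.8],[0,0,0.8],[-0.4,0,0.35],[-0.6,0,0],[-0.5,0,0],[-0.2,0,0]], rot=[[0,0,0],[0,0,0],[0,0,0],[0,0,0],[0,0,0],[0,0,0],[0,0,0],[0,0,0],[0,0,0],[0,0,0]])

```text
clock: 21.4
ee_pos: [0.4798, -0.0624, 0.0022]
tcp_rot: [0.226, 3.131, -0.0]
wrist_force: [0.2, -0.2, -0.6]
gripper_width: -0.002
```

Run:
```python
from draw import *
where()
```

```text
t 21.4 jig [-0.0037 -0.0532  0.0022] F [ 0.2 -0.2 -0.6] rot [ 0.226  3.131 -0.   ]
```

>>> carry_out(linear=[[-0.12,0,0],[-0.08,0,0],[-0.08,0,0],[0,0,0]], rot=[[0,0,0],[0,0,0],[0,0,0],[0,0,0]])

```text
clock: 21.8
ee_pos: [0.4838, -0.0625, 0.0018]
tcp_rot: [0.225, 3.133, -0.0]
wrist_force: [-0.5, 0.4, -0.5]
gripper_width: -0.001
```

Run:
```python
from draw import *
where()
```

```text
t 21.8 jig [ 0.0002 -0.0526  0.0018] F [-0.5  0.4 -0.5] rot [ 0.225  3.133 -0.   ]
```

>>> carry_out(linear=[[-0.08,0,0],[-0.08,0,0],[0,0,0]], rot=[[0,0,0],[0,0,0],[0,0,0]])

```text
clock: 22.1
ee_pos: [0.4866, -0.0628, 0.0015]
tcp_rot: [-0.225, -3.131, -0.0]
wrist_force: [-4.6, 0.3, 2.5]
gripper_width: 0.002
```

Run:
```python
from draw import *
where()
```

```text
t 22.1 jig [ 0.003  -0.0526  0.0015] F [-4.6  0.3  2.5] rot [-0.225 -3.131 -0.   ]
```

>>> carry_out(linear=[[0.2,0,0],[0.6,0,0],[0.8,0,-0.6],[0.6,0,-1],[0.2,0,-1],[0,0,-1],[0,0.9,-1],[0,0.9,-0.6],[0,0.9,0],[0,0,0]], rot=[[0,0,0],[0,0,0],[0,0,0],[0,0,0],[0,0,0],[0,0,0],[0,0,0],[0,0,0],[0,0,0],[0,0,0]])

```text
clock: 23.1
ee_pos: [0.4394, 0.0141, 0.1326]
tcp_rot: [0.221, 3.131, 0.002]
wrist_force: [-0.7, 0.1, 0.4]
gripper_width: -0.003
```

Run:
```python
from draw import *
where()
c=snap('wrist','w21');draw('w21','w21o',PJ,(.0375,-.013,0),[(.048,2.85),(.176,0)],(0,0,640,400),1.25,True,.32)
crop('w21',340,220,110,80,7,'w21c')
c=snap('side','d21');crop('d21',260,160,130,115,6,'d21c')
c=snap('scene','s21');crop('s21',260,150,140,120,5.7,'s21c')
```

```text
t 23.1 jig [-0.0547  0.0169  0.1326] F [-0.7  0.1  0.4] rot [2.210e-01 3.131e+00 2.000e-03]
```

View pics/w21o.png

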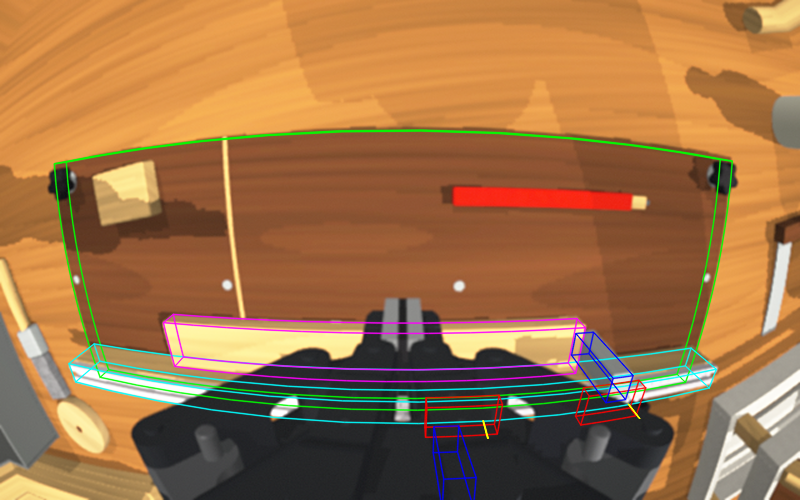

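View pics/d21c.png

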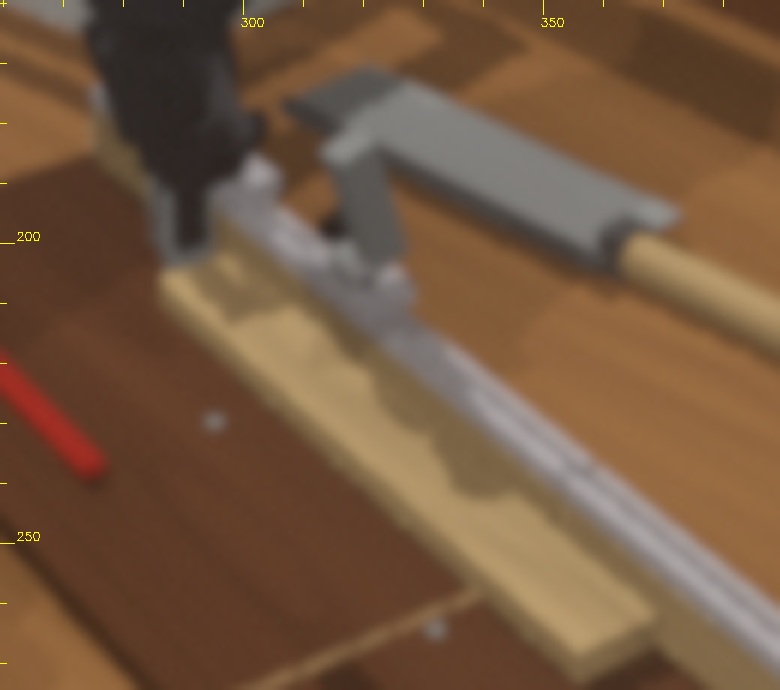

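View pics/s21c.png

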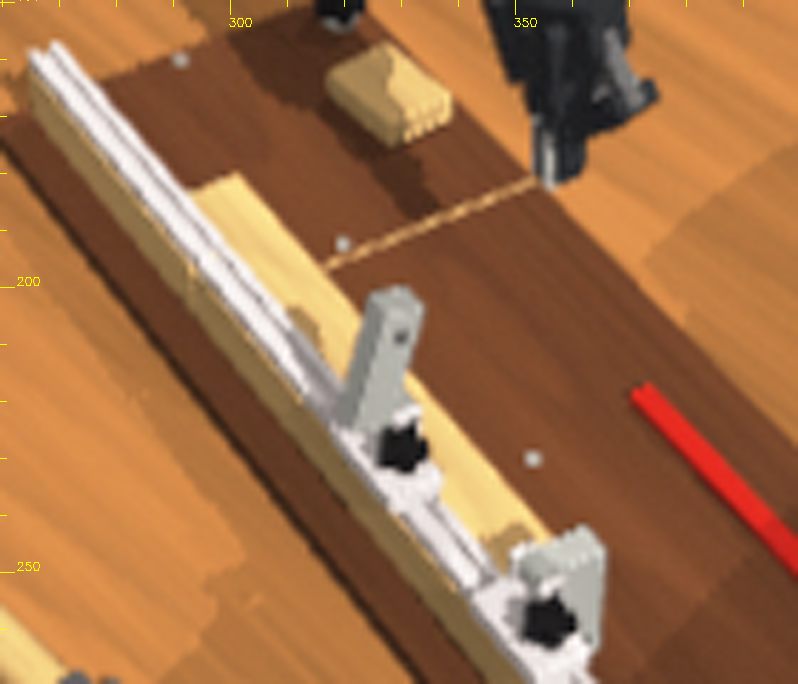

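Run:
```python
from h import *
crop('w21',430,240,100,80,8,'w21c')
```

```text
(no output)
```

View pics/w21c.png

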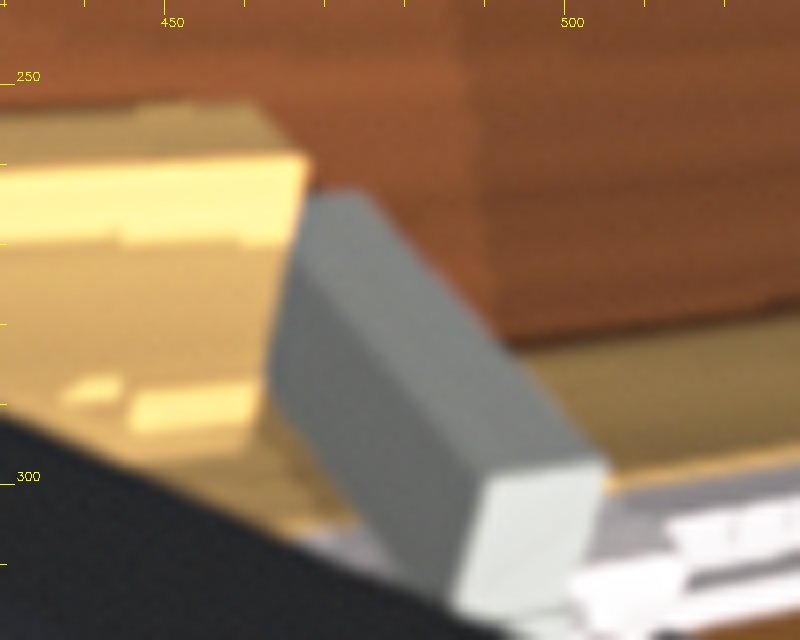

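>>> carry_out(linear=[[0.4,-0.5,-0.9],[0.6,-0.9,-0.9],[0.6,-0.9,-0.9],[0.4,-0.9,-0.5],[0,0,0],[0,0,0]], rot=[[0,0,0],[0,0,0],[0,0,0],[0,0,0],[0,0,0],[0,0,0]])

```text
clock: 23.85
ee_pos: [0.3771, -0.0604, 0.2115]
tcp_rot: [0.229, 3.133, 0.0]
wrist_force: [0.7, -0.9, 0.7]
gripper_width: 0.001
```

Run:
```python
from draw import *
where()
c=snap('wrist','w22');crop('w22',240,190,260,130,3,'w22c');draw('w22','w22o',PJ,(.0375,-.013,0),[(.048,2.85),(.176,0)],(0,0,640,400),1.25,True,.32)
c=snap('scene','s22');draw('s22','s22o',PJ,(.0375,-.013,0),[(.048,2.85),(.176,0)],(250,135,210,180),3.8,fl=.32)
```

```text
t 23.85 jig [-0.1057 -0.0658  0.2115] F [ 0.7 -0.9  0.7] rot [0.229 3.133 0.   ]
```

View pics/w22.png

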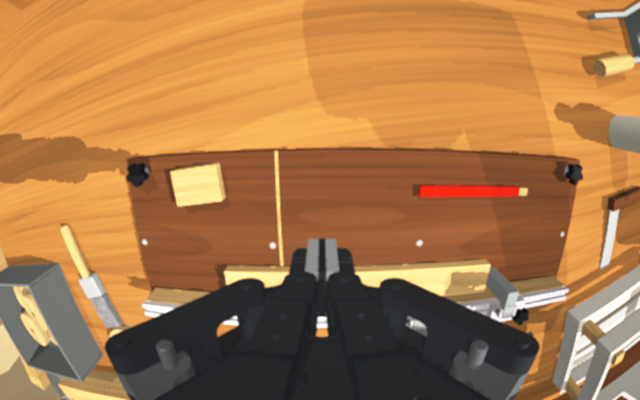

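View pics/w22o.png

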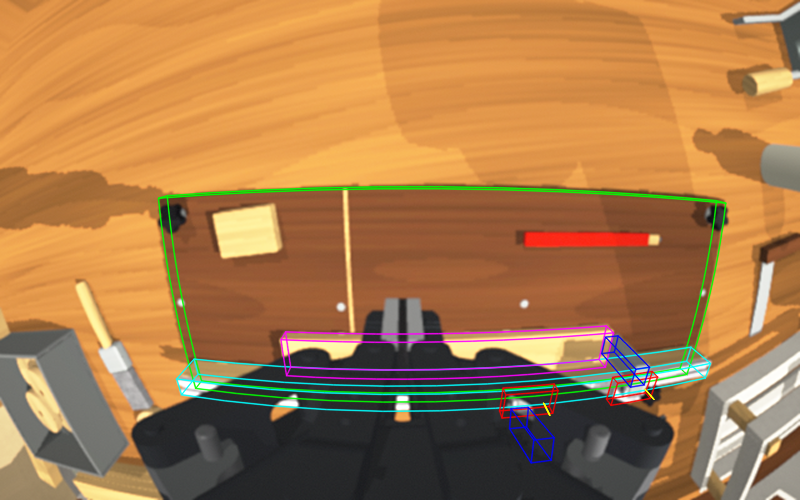

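View pics/s22o.png

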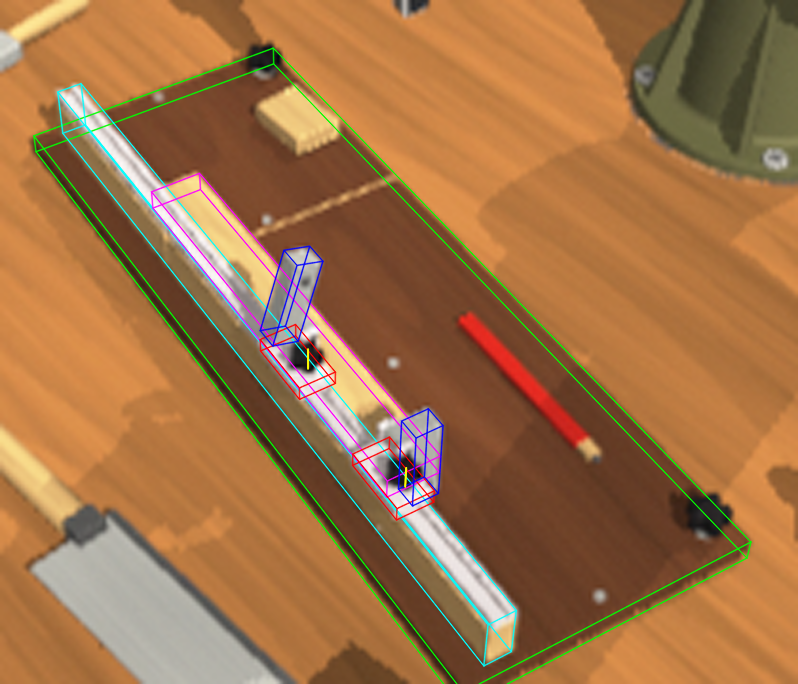

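All in place: the far stop is down, the slat lies against the fence and stop, the near stop stands, and nothing else has moved.

```bash
python3 -c "
from station import manip
print(manip.job_done())"
```

```text
the job is handed in; nothing more can be done
None
```

I flipped the far stop down and pressed it home. I then pushed the slat flat against the fence and along it until it butted against the stop. The job was handed in at about 24 s, with the gripper clear of everything.

**Last checks**
- **Far stop:** the picture overlay matches the fully-down position. I seated it with about 25 N, which is more than the 5 N you called for.
- **Slat against the stop:** pushing the tail gave a reaction of about 10 N, and a close-up shows no gap at the stop.
- **Slat against the fence:** the final push on its front edge met about 5 N, at the position expected for contact. After that push I checked the butt by picture only, not with another push on the tail.
- **Other things:** the near stop still stands up. The pencil and offcut look unmoved, and I saw nothing else disturbed.

**What went wrong along the way**
- **Fingertip height:** the shut fingertips turned out to be about 24 mm higher than the reported TCP, so the first flip slipped over the arm at about 2.2 rad.
- **Jam on the foot:** my next press down then jammed briefly on the foot's end, with about 38 N at the wrist. I backed off and pressed farther in, and the arm fell into place.

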